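Clamp the filter housing's cover plate crosswise

TASK

Seat the cover plate of the filter housing evenly: tighten its four crank nuts fully one after another in cross order, so that the second nut is the one diagonally opposite the first (start with whichever you like). Turn each one clockwise by its knob, about a half turn each, until you feel it come up firm, but do not force it on beyond that. Leave the other things on the worktop where they are.

Things in the scene. Friction and masses are not known exactly. Their poses are not given: they have to be found in the camera images.
- housing: Filter housing: fixed square aluminium block, 150 x 150 x 30 mm, hose barb on its far side. Origin: centre of its underside on the worktop; z up, x to its far side, y to its left (yaw up to 0.35 rad either way). Four studs stand at x, y = +-55 mm, each with a steel crank nut: hub 20 mm across, 20 mm tall, one flat arm 10 mm wide. Right-hand threads: clockwise from above tightens.
- plate_center (a point): Centre of the cover plate: loose square aluminium plate 138 x 138 x 10 mm on the four studs, with a low round steel boss 60 mm across, its top 15 mm above this point. Sprung pins under it hold it about 4 mm above its clamped height; clamped by all four nuts it lies level with this point 37 mm above the worktop.
- axis_near_left (a point): Top centre of the hub of the near left crank nut (near: housing's -x side, left: +y side), on its upright turning axis. Turning takes about 2 N at the knob and sinks the nut 6 mm per half turn. It comes up firm after 130 to 205 degrees, at an angle that differs from nut to nut and is not shown; from there the resistance rises about 1.2 N at the knob per degree (2.1 N m per rad).
- knob_near_left (a point): Centre of the near left nut's upright black knob: 13 mm across, 34 mm tall, spins freely, 30 mm from the nut's axis; its foot is 17 mm below this point, level with arm and hub top. Seen from the housing's centre it starts left of its stud (within about 60 degrees) and swings clockwise round the outside. Just firm, this point is 78.5 mm above the worktop.
- axis_near_right (a point): Top centre of the hub of the near right crank nut (near: housing's -x side, left: +y side), on its upright turning axis. Turning takes about 2 N at the knob and sinks the nut 6 mm per half turn. It comes up firm after 130 to 205 degrees, at an angle that differs from nut to nut and is not shown; from there the resistance rises about 1.2 N at the knob per degree (2.1 N m per rad).
- knob_near_right (a point): Centre of the near right nut's upright black knob: 13 mm across, 34 mm tall, spins freely, 30 mm from the nut's axis; its foot is 17 mm below this point, level with arm and hub top. Seen from the housing's centre it starts left of its stud (within about 60 degrees) and swings clockwise round the outside. Just firm, this point is 78.5 mm above the worktop.
- axis_far_left (a point): Top centre of the hub of the far left crank nut (near: housing's -x side, left: +y side), on its upright turning axis. Turning takes about 2 N at the knob and sinks the nut 6 mm per half turn. It comes up firm after 130 to 205 degrees, at an angle that differs from nut to nut and is not shown; from there the resistance rises about 1.2 N at the knob per degree (2.1 N m per rad).
- knob_far_left (a point): Centre of the far left nut's upright black knob: 13 mm across, 34 mm tall, spins freely, 30 mm from the nut's axis; its foot is 17 mm below this point, level with arm and hub top. Seen from the housing's centre it starts left of its stud (within about 60 degrees) and swings clockwise round the outside. Just firm, this point is 78.5 mm above the worktop.
- axis_far_right (a point): Top centre of the hub of the far right crank nut (near: housing's -x side, left: +y side), on its upright turning axis. Turning takes about 2 N at the knob and sinks the nut 6 mm per half turn. It comes up firm after 130 to 205 degrees, at an angle that differs from nut to nut and is not shown; from there the resistance rises about 1.2 N at the knob per degree (2.1 N m per rad).
- knob_far_right (a point): Centre of the far right nut's upright black knob: 13 mm across, 34 mm tall, spins freely, 30 mm from the nut's axis; its foot is 17 mm below this point, level with arm and hub top. Seen from the housing's centre it starts left of its stud (within about 60 degrees) and swings clockwise round the outside. Just firm, this point is 78.5 mm above the worktop.
- petri: Clear petri dish, 61 mm diameter, 14 mm tall, lying near the housing; origin at the centre of its underside. A bystander.
- timer: White lab timer, 66 x 62 x 22 mm, beside the housing; origin at the centre of its underside. A bystander.
- pen: Pen, 149 mm long, 9 mm thick, lying beside the housing; origin at the middle of its underside. A bystander.
Not all that is in view belongs to the job. Of the things shaped like the part that bears plate_center, the aluminium one is meant.

How it is judged:
By the outcome, as a careful person would: the job done as asked, in the order asked, and still so for the second after the job is handed in, with the robot touching nothing.
It also fails if it takes over 72 s, if anything falls off the work surface, if the arm or the gripper's body presses on something with over 40 N, if the wrist force passes 120 N, or if a joint passes its speed limit or range.

ROBOT

A 7-joint arm with a two-finger parallel gripper is mounted at the origin on a cart in front of the work surface, level with it; the furniture and walls round the work are solid. World frame = base frame: x ahead of the robot, y to its left, z up, the work surface at z = 0. Lengths are in mm, angles in rad, forces in N, time in s.
With the tool pointing down it reaches from about 400 to 875 mm from the base axis. Payload 4.4 kg.
Tool frame: the origin (TCP) lies at the very end of the fingers, on their centre line; the grasp point (between the pads) lies 19 mm behind it; z points along the fingers, x is the direction in which the jaws open and shut, and the axes are right-handed (so a half turn about z gives the same grasp; the last joint's range is limited). The gripper opens to 85 mm and grips with 20 to 120 N. Pads are 22 mm wide; open, the fingers measure 114 mm over their backs; the gripper's body (76 mm by 85 mm) begins 54 mm behind the grasp point. The pads swing forward as they close: fully open they stand 13 mm farther back than shut.
Start: joints at [1.269, 0.628, 0.038, 1.517, -0.027, 0.996, -0.02], TCP at [151.881, -632.021, 231.313] pointing down, gripper open.
Joint ranges: [-3.06, 3.06], [-0.37, 2.12], [-1.25, 1.32], [0.18, 2.47], [-1.1, 4.24], [0.23, 1.98], [-2.94, 2.94]. Speed limits (rad/s): [2.57, 2.57, 3.14, 3.14, 3.14, 3.14, 3.14].

INTERFACE

Orientations are given as [roll, pitch, yaw] about the fixed x, y, z axes, in that order (R = Rz(yaw) Ry(pitch) Rx(roll)).
In Python, from cell import ctrl, get_image, job, models gives the robot as it stands.
- The arm moves only by the tool move_arm, never from a script. Its argument "moves" is a list that holds one entry, the list of rows, each a list of 6 numbers: the shift along the tool's x, y, z in m, then the turn, a rotation vector about the tool's x, y, z in rad. A call has 1 to 20 rows; each row is the pose to reach, as a shift and turn from the pose commanded when the call began, along the tool's axes at that moment; what a row does not reach only later rows make up. A row lasts 1/8 s, in which the tool goes at most 62.5 mm and 10.7 degrees, less where a joint would pass 70% of its speed; a pose out of reach is approached as far as the arm can. A call with a gripper value outside its range is refused whole. "jaw" is the opening, from 0 (shut) to 1 (fully open), set as the call begins (left out, the last holds). The fingers move at their own pace and stop on an object; the grip force is fixed at half the most. Time passes only in rows, so rows that repeat a pose let the fingers close. It gives the time, the measured TCP pose, the force and the opening at its end, in the units of the state.
- ctrl.read_state(): the state, without advancing time (a new reading comes with each control period).
- get_image(name): name is "side" or "top" or "wrist"; returns a dict with "color" (420x560x3 uint8, blue, green, red), "fov_y" (degrees; the focal length in pixels is half the picture's height over the tangent of half this angle, whatever the lens; pixels are square), "cx", "cy" (the principal point, pixels), "origin" and "orientation" of the camera in the world; the wrist camera has in their place "hand_eye" (4x4, takes a point from camera to tool coordinates, whose origin is the TCP and whose axes are the tool frame's). Camera axes: x right, y up, looking along -z (the intrinsics and any distortion apply to the point x, -y, -z); pixel columns grow to the right and rows downward; lengths in mm; the calibration is good to about 2 mm. A picture is of the moment at which its call begins: read the wrist's pose just before it. There is no depth.
- job.finish_job(): hands the job in, once; it reports no verdict.
Trained networks look in the newest picture that a camera, given by its name, has taken for a name from the list of things; names that differ only in an ending like _2 or _b are one class to them, and where a whole thing is asked for, a point or a joint stands for the part that bears it (a point fixed in the world has none). Each returns a list of dicts, best first, with "score" (0 to 1); they miss things now and then, are a little off and sometimes report something else, mostly with a low value. They report only what shows in the picture. A call takes as long as a camera call. They do not tell look-alikes from the thing itself.
- models.cut_out(camera, thing): "pixels" (420x560 bool, what is visible of it) and "uv" ([column, row] in pixels, amid what is visible of it).
- models.place_of(camera, thing): "uv" ([column, row] in pixels: a listed point, or the origin of a listed thing).
The state is a dict: "clock": time; "qpos": joint angles; "qd": joint speeds; "tau": joint torques, N m; "eef_pos": TCP position; "tool_rot": TCP orientation; "force": force on the tool from outside, world axes, zero at the start; "torque": the same for the moment, N m; "width": finger opening in mm.
Only numpy, scipy, OpenCV 4.12 (cv2) and the standard library are available. Lean on these libraries where they do the work, as an engineer would, in place of code of your own. Each camera call takes 0.05 s, during which the arm holds its last target.

## Working session

There is one attempt and no reset: what is moved stays moved. The work goes in short steps, Python scripts to look and compute and a tool call to move; the robot and the scene stay as the last step left them, time stands still between calls to the robot, and variables do not carry over. Pictures are saved under pics/ and viewed, and the job is handed in when it is done.

Besides the shell and the picture viewer there is one more tool, called as name(argument=value, ...), one argument or row to a line, values as JSON. move_arm: Moves the arm, as the interface text tells. Its arguments: {"type":"object","properties":{"moves":{"type":"array","items":{"type":"array","items":{"type":"array","items":{"type":"number"}}}},"jaw":{"type":"number"}},"required":["moves"]}

```bash
mkdir -p pics; ls; python3 - <<'E'
from cell import ctrl,get_image,job,models
import cv2
s=ctrl.read_state()
for k,v in s.items(): print(k,v)
for n in ["side","top","wrist"]:
    im=get_image(n); cv2.imwrite(f"pics/{n}0.png",im["color"])
    print(n,{k:v for k,v in im.items() if k!="color"})
E
```

```text
pics
clock 0.0
qpos [ 1.26922242  0.62934014  0.03845349  1.51839195 -0.02703135  0.99625395
 -0.02000247]
qd [ 0.00146373  0.0004811  -0.0006171  -0.00037289  0.00042807 -0.00011551
  0.00027813]
tau [-6.24213317e-04 -5.63413668e+01  1.22594129e+00 -1.93447137e+01
  1.09931873e-02  1.04144230e-02  2.13262751e-06]
eef_pos [ 151.72187982 -631.40436067  230.38549201]
tool_rot [ 3.14158745e+00  1.87529931e-03 -1.33505183e+00]
force [0.07917932 0.03695727 0.00190561]
torque [ 0.02314706 -0.0165576  -0.00338109]
width 84.90233848083275
side {'fov_y': 54.65695223052305, 'cx': 276.67998843147484, 'cy': 212.40947203069962, 'origin': array([ 91.00703398, -14.51046677, 836.02604917]), 'orientation': array([ 5.05921539e-01,  4.73246961e-04, -1.23405222e+00])}
top {'fov_y': 45.00291879813742, 'cx': 279.18666503545643, 'cy': 212.22509795451796, 'origin': array([ 398.78023303,   99.64972563, 1020.90732382]), 'orientation': array([ 0.13001023,  0.00503061, -1.58912226])}
wrist {'fov_y': 58.321954538917055, 'cx': 273.7992940819997, 'cy': 211.00636854007772, 'hand_eye': array([[ 9.99998863e-01,  1.12358135e-03, -1.00600697e-03,
        -4.49119540e-01],
       [ 8.03546438e-04, -9.61430317e-01, -2.75047449e-01,
        -6.94412511e+01],
       [-1.27624379e-03,  2.75046328e-01, -9.61430127e-01,
        -1.42364814e+02],
       [ 0.00000000e+00,  0.00000000e+00,  0.00000000e+00,
         1.00000000e+00]])}
```

View pics/side0.png

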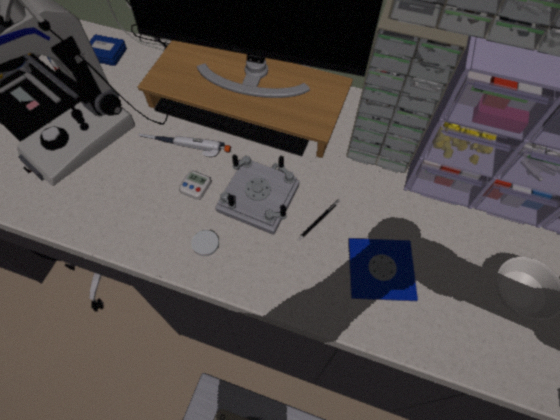

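View pics/top0.png

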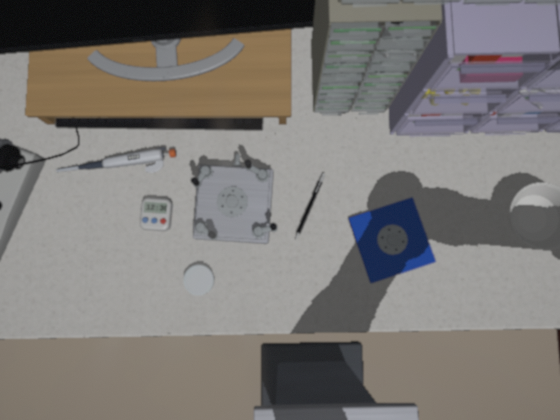

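View pics/wrist0.png

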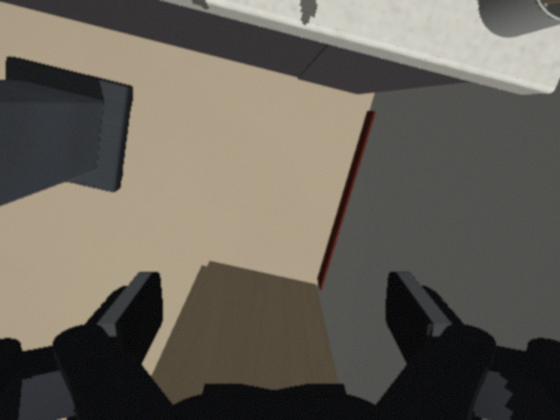

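```bash
cat > h.py <<'E'
import numpy as np,cv2
from scipy.spatial.transform import Rotation as R
from cell import ctrl,get_image,job,models
def cam(name):
    s=ctrl.read_state(); im=get_image(name)
    f=210/np.tan(np.radians(im["fov_y"]/2))
    if name=="wrist":
        T=np.eye(4);T[:3,:3]=R.from_euler("xyz",s["tool_rot"]).as_matrix();T[:3,3]=s["eef_pos"]
        C=T@im["hand_eye"]
        o=C[:3,3];Rm=C[:3,:3]
    else:
        o=np.array(im["origin"]);Rm=R.from_euler("xyz",im["orientation"]).as_matrix()
    return dict(im=im["color"],f=f,cx=im["cx"],cy=im["cy"],o=o,R=Rm)
def ray(c,uv):
    return c["R"]@np.array([(uv[0]-c["cx"])/c["f"],-(uv[1]-c["cy"])/c["f"],-1])
def onz(c,uv,z):
    d=ray(c,uv); return c["o"]+d*(z-c["o"][2])/d[2]
def proj(c,p):
    q=c["R"].T@(np.asarray(p,float)-c["o"]); return np.array([c["cx"]+c["f"]*q[0]/-q[2],c["cy"]-c["f"]*q[1]/-q[2]])
E
python3 - <<'E'
from h import *
names={"housing":0,"plate_center":40,"petri":0,"timer":0,"pen":0}
for n in "near_left near_right far_left far_right".split(): names["axis_"+n]=66;names["knob_"+n]=83
for cn in ["side","top"]:
    c=cam(cn)
    for n,z in names.items():
        for r in models.place_of(cn,n)[:3]: print(cn,n,np.round(r["uv"]),round(r["score"],2),np.round(onz(c,r["uv"],z)))
print(ctrl.read_state()["clock"])
E
```

```text
side housing [257. 198.] 0.65 [550. 197.   0.]
side plate_center [384. 271.] 0.91 [ 450. -124.   40.]
side plate_center [260. 190.] 0.89 [551. 189.  40.]
side petri [206. 242.] 0.67 [404. 265.   0.]
side petri [227. 197.] 0.53 [527. 266.   0.]
side timer [231. 156.] 0.68 [644. 302.  -0.]
side timer [194. 184.] 0.64 [535. 356.  -0.]
side pen [318. 223.] 0.73 [533.  39.   0.]
side axis_near_left [226. 194.] 0.72 [501. 250.  66.]
side axis_near_left [288. 173.] 0.56 [599. 136.  66.]
side knob_near_left [229. 199.] 0.42 [482. 232.  83.]
side axis_near_right [272. 217.] 0.46 [480. 132.  66.]
side knob_near_right [283. 211.] 0.47 [493. 111.  83.]
side axis_far_left [247. 157.] 0.61 [610. 241.  66.]
side knob_far_left [232. 161.] 0.48 [578. 265.  83.]
side axis_far_right [206. 242.] 0.67 [377. 242.  66.]
side axis_far_right [232. 198.] 0.25 [496. 232.  66.]
side knob_far_right [281. 162.] 0.43 [612. 157.  83.]
top plate_center [232. 202.] 0.89 [550. 193.  40.]
top plate_center [393. 236.] 0.55 [ 476. -117.   40.]
top petri [198. 281.] 0.75 [396. 266.  -0.]
top petri [264. 172.] 0.45 [617. 132.   0.]
top timer [157. 217.] 0.73 [528. 350.   0.]
top pen [309. 207.] 0.74 [542.  41.   0.]
top axis_near_left [202. 228.] 0.53 [497. 250.  66.]
top knob_near_left [212. 235.] 0.36 [482. 227.  83.]
top axis_near_right [262. 231.] 0.52 [488. 135.  66.]
top knob_near_right [273. 225.] 0.44 [498. 115.  83.]
top axis_far_left [206. 166.] 0.49 [616. 241.  66.]
top knob_far_left [195. 180.] 0.59 [585. 260.  83.]
top knob_far_left [209. 238.] 0.22 [476. 233.  83.]
top axis_far_right [264. 173.] 0.68 [600. 129.  66.]
top axis_far_right [199. 283.] 0.44 [393. 254.  66.]
top knob_far_right [246. 161.] 0.49 [620. 164.  83.]
1.55
```

```bash
cat >> h.py <<'E'
import json,os
def rows(cur,targets,show=True):
    """cur/targets: (x,y,z mm,yaw deg), tool down. prints rows in tool axes"""
    out=[]
    p=np.radians(cur[3]); x=np.array([np.cos(p),np.sin(p)]); y=np.array([np.sin(p),-np.cos(p)])
    for t in targets:
        d=np.array(t[:3],float)-np.array(cur[:3],float)
        dy=t[3]-cur[3]
        out.append([round(float(d[:2]@x)/1000,4),round(float(d[:2]@y)/1000,4),round(float(-d[2])/1000,4),0,0,round(float(-np.radians(dy)),3)])
    print(json.dumps(out)); return out
def meas():
    s=ctrl.read_state(); return s
E
python3 - <<'E'
from h import *
cur=(151.9,-632,231.3,-76.5)
T=[(180,-590,260,-76.5),(220,-540,300,-70),(255,-490,330,-60),(290,-435,335,-50),(325,-380,335,-40),(360,-325,335,-30),(390,-265,335,-22),(420,-205,335,-15),(450,-145,330,-9),(475,-85,320,-3),(500,-25,310,0),(515,35,300,0),(525,95,290,0),(535,155,280,0),(545,200,280,0),(550,215,280,0),(550,215,280,0),(550,215,280,0)]
rows(cur,T)
E
```

```text
[[-0.0343, -0.0371, -0.0287, 0, 0, -0.0], [-0.0736, -0.0877, -0.0687, 0, 0, -0.113], [-0.114, -0.1334, -0.0987, 0, 0, -0.288], [-0.1593, -0.1803, -0.1037, 0, 0, -0.463], [-0.2046, -0.2271, -0.1037, 0, 0, -0.637], [-0.2499, -0.274, -0.1037, 0, 0, -0.812], [-0.3013, -0.3172, -0.1037, 0, 0, -0.951], [-0.3526, -0.3604, -0.1037, 0, 0, -1.073], [-0.404, -0.4036, -0.0987, 0, 0, -1.178], [-0.4565, -0.4419, -0.0887, 0, 0, -1.283], [-0.509, -0.4802, -0.0787, 0, 0, -1.335], [-0.5638, -0.5088, -0.0687, 0, 0, -1.335], [-0.6198, -0.5325, -0.0587, 0, 0, -1.335], [-0.6758, -0.5562, -0.0487, 0, 0, -1.335], [-0.7172, -0.5765, -0.0487, 0, 0, -1.335], [-0.7307, -0.5848, -0.0487, 0, 0, -1.335], [-0.7307, -0.5848, -0.0487, 0, 0, -1.335], [-0.7307, -0.5848, -0.0487, 0, 0, -1.335]]
```

move_arm(
  moves=[
    [[-0.034,-0.037,-0.029,0,0,0],[-0.074,-0.088,-0.069,0,0,-0.113],[-0.114,-0.133,-0.099,0,0,-0.288],[-0.159,-0.18,-0.104,0,0,-0.463],[-0.205,-0.227,-0.104,0,0,-0.637],[-0.25,-0.274,-0.104,0,0,-0.812],[-0.301,-0.317,-0.104,0,0,-0.951],[-0.353,-0.36,-0.104,0,0,-1.073],[-0.404,-0.404,-0.099,0,0,-1.178],[-0.457,-0.442,-0.089,0,0,-1.283],[-0.509,-0.48,-0.079,0,0,-1.335],[-0.564,-0.509,-0.069,0,0,-1.335],[-0.62,-0.533,-0.059,0,0,-1.335],[-0.676,-0.556,-0.049,0,0,-1.335],[-0.717,-0.577,-0.049,0,0,-1.335],[-0.731,-0.585,-0.049,0,0,-1.335],[-0.731,-0.585,-0.049,0,0,-1.335],[-0.731,-0.585,-0.049,0,0,-1.335],[-0.731,-0.585,-0.049,0,0,-1.335]],
  ],
  jaw=0.22,
)

```text
clock: 3.92
eef_pos: [550.2, 213.4, 280.4]
tool_rot: [3.14, -0.0, -0.003]
force: [0.2, 0.2, -0.1]
width: 18.1
```

```bash
python3 - <<'E'
from h import *
s=ctrl.read_state()
for k in s: print(k,np.round(s[k],3))
c=cam("wrist"); cv2.imwrite("pics/wrist1.png",c["im"])
for n in "near_left near_right far_left far_right".split():
    for a,z in (("axis_",66),("knob_",83)):
        for r in models.place_of("wrist",a+n)[:2]: print(a+n,np.round(r["uv"]),round(r["score"],2),np.round(onz(c,r["uv"],z)))
E
```

```text
clock 3.925
qpos [-0.113  0.526 -0.481  1.619  0.27   1.064 -0.674]
qd [ 0.004 -0.002 -0.004 -0.001 -0.002 -0.    -0.001]
tau [-5.3700e-01 -4.8972e+01 -5.0230e+00 -1.9464e+01 -1.0000e-02 -1.1000e-02
  3.0000e-03]
eef_pos [550.192 213.437 280.432]
tool_rot [ 3.14e+00 -0.00e+00 -3.00e-03]
force [ 0.165  0.192 -0.134]
torque [-0.005  0.008  0.015]
width 18.126
axis_near_left [218. 139.] 0.7 [498. 251.  66.]
knob_near_left [199. 168.] 0.8 [482. 227.  83.]
axis_near_right [209. 245.] 0.76 [484. 145.  66.]
axis_far_left [338. 145.] 0.75 [610. 245.  66.]
axis_far_left [211. 244.] 0.33 [486. 147.  66.]
knob_far_left [312. 134.] 0.57 [584. 257.  83.]
knob_far_left [269. 305.] 0.38 [544.  86.  83.]
axis_far_right [320. 256.] 0.85 [597. 133.  66.]
knob_far_right [342. 237.] 0.5 [615. 159.  83.]
```

View pics/wrist1.png

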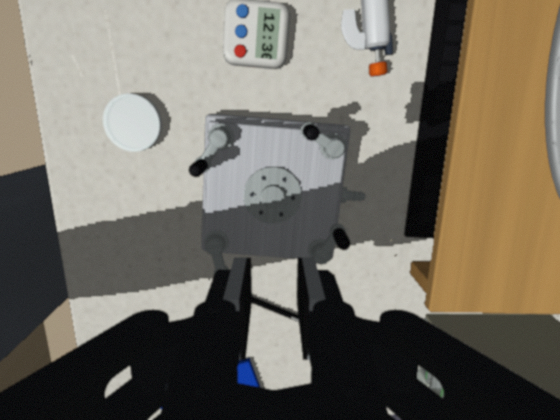

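move_arm(
  moves=[
    [[0.0,0.037,0,0,0,0],[0.0,0.075,0,0,0,0],[0.0,0.075,0,0,0,0],[0.0,0.075,0,0,0,0]],
  ],
)

```text
clock: 4.88
eef_pos: [549.9, 141.2, 280.5]
tool_rot: [-3.141, -0.0, 0.0]
force: [0.2, 0.7, 0.3]
width: 19.0
```

```bash
python3 - <<'E'
from h import *
import pickle
c=cam("wrist"); cv2.imwrite("pics/wrist2.png",c["im"])
pickle.dump(c,open("w2.pkl","wb"))
for n in "near_left near_right far_left far_right".split():
    for a,z in (("axis_",66),("knob_",83)):
        for r in models.place_of("wrist",a+n)[:2]: print(a+n,np.round(r["uv"]),round(r["score"],2),np.round(onz(c,r["uv"],z)))
E
```

```text
axis_near_left [215. 208.] 0.64 [492. 112.  66.]
axis_near_left [214.  55.] 0.6 [497. 252.  66.]
knob_near_left [193.  84.] 0.69 [480. 227.  83.]
axis_near_right [208. 178.] 0.69 [486. 142.  66.]
knob_near_right [215. 211.] 0.49 [495. 114.  83.]
axis_far_left [340.  66.] 0.91 [608. 243.  66.]
knob_far_left [315.  40.] 0.77 [584. 261.  83.]
axis_far_right [323. 187.] 0.78 [597. 133.  66.]
knob_far_right [347. 163.] 0.69 [616. 159.  83.]
```

View pics/wrist2.png

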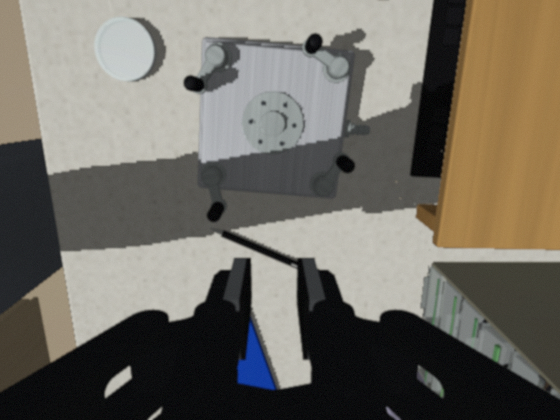

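```bash
cat > fit.py <<'E'
from h import *
from scipy.optimize import least_squares
import pickle
c=pickle.load(open("w2.pkl","rb"))
obs=[] # cam idx,'k'/'a',nut,uv,weight
N=["NL","NR","FL","FR"]
sg={"NL":(-1,1),"NR":(-1,-1),"FL":(1,1),"FR":(1,-1)}
def mk(name):
    im=get_image(name) ; return dict(f=210/np.tan(np.radians(im["fov_y"]/2)),cx=im["cx"],cy=im["cy"],o=np.array(im["origin"]),R=R.from_euler("xyz",im["orientation"]).as_matrix())
import sys
t=mk("top"); sd=mk("side")
W={"k":dict(NL=(193,83.5),NR=(215,211),FL=(314.5,42),FR=(346.5,163)),"a":dict(NL=(216.5,54),NR=(209,176),FL=(339,66),FR=(324,186.5))}
T={"k":dict(NL=(212,235),NR=(273,225.5),FL=(195,180.5),FR=(246.5,161.5)),"a":dict(NL=(202,228),NR=(262,231),FL=(206,166),FR=(264,173))}
S={"k":dict(NL=(230,199.5),NR=(283,211),FL=(233.5,161),FR=(281,162)),"a":dict(NL=(226,194),NR=(272,217),FL=(247,157))}
cams=[(c,W,1),(t,T,1),(sd,S,1)]
def model(p):
    x,y,w=p[:3]; cw,sw=np.cos(w),np.sin(w); o={}
    for i,n in enumerate(N):
        a=np.array([x+55*(cw*sg[n][0]-sw*sg[n][1]),y+55*(sw*sg[n][0]+cw*sg[n][1]),67.])
        o["a",n]=a; o["k",n]=a+[30*np.cos(p[3+i]),30*np.sin(p[3+i]),17]
    return o
def res(p,full=False):
    o=model(p); r=[]
    for j,(cc,D,wt) in enumerate(cams):
        off=p[7+2*j:9+2*j]
        for ty in D:
            for n,uv in D[ty].items():
                r.append((proj(cc,o[ty,n])+off-uv)*wt)
    r=np.concatenate(r)
    return r if full else np.concatenate([r,p[7:]/1.5])
p0=[550,191,-.1,*np.radians([231,-67,147,62]),*[0]*6]
s=least_squares(res,p0,loss="soft_l1")
p=s.x; print(np.round(p[:3],3),np.round(np.degrees(p[3:7]),1),np.round(p[7:],1))
print(np.round(res(p,True).reshape(-1,2),1).tolist())
for k,v in model(p).items(): print(k,np.round(v,1))
E
python3 fit.py
```

```text
[ 5.48382e+02  1.92366e+02 -8.80000e-02] [234.3 -78.6 145.   56.6] [-0.2 -1.   0.5 -0.7  0.2  0.8]
[[0.2, -1.2], [0.1, 0.2], [-0.2, -0.3], [-0.7, 0.6], [-1.1, 0.1], [1.3, 0.9], [0.5, -0.3], [0.1, 0.2], [0.4, -0.6], [1.1, 0.4], [0.4, -0.1], [2.8, 1.5], [-1.3, -1.8], [-3.3, -0.8], [-0.1, 3.3], [-1.0, 0.2], [0.8, 1.0], [0.2, -0.4], [1.5, -0.9], [0.7, -0.5], [-1.6, 0.9], [-2.6, -4.2], [-0.6, 1.4]]
('a', 'NL') [498.4 252.   67. ]
('k', 'NL') [480.9 227.6  84. ]
('a', 'NR') [488.8 142.4  67. ]
('k', 'NR') [494.7 113.   84. ]
('a', 'FL') [608.  242.3  67. ]
('k', 'FL') [583.4 259.5  84. ]
('a', 'FR') [598.3 132.7  67. ]
('k', 'FR') [614.9 157.8  84. ]
```

```bash
python3 - <<'E'
from h import *
# triangulate shelf front-right top corner, monitor bottom edge
import pickle
c=pickle.load(open("w2.pkl","rb"))
t=cam("top");s=cam("side")
def tri(L):
    A=np.zeros((3,3));b=np.zeros(3)
    for cc,uv in L:
        d=ray(cc,uv);d/=np.linalg.norm(d);P=np.eye(3)-np.outer(d,d);A+=P;b+=P@cc["o"]
    return np.round(np.linalg.solve(A,b))
cv2.imwrite("pics/crop.png",np.hstack([cv2.resize(t["im"][0:180,0:320],None,fx=1.25,fy=1.25),cv2.resize(s["im"][0:180,100:420],None,fx=1.25,fy=1.25)]))
cur=(550,140,280,0)
K=(615,158)
T=[(550+65*min(1,i/6),140+18*min(1,i/6),280-100*min(1,i/14),min(10.5*i,146.6)) for i in range(1,15)]
T+=[(*K,180,146.6)]*1+[(*K,145,146.6),(*K,110,146.6),(*K,90,146.6),(*K,74,146.6),(*K,74,146.6)]
print(len(T));rows(cur,T)
E
```

```text
20
[[0.0108, -0.003, 0.0071, 0, 0, -0.183], [0.0217, -0.006, 0.0143, 0, 0, -0.367], [0.0325, -0.009, 0.0214, 0, 0, -0.55], [0.0433, -0.012, 0.0286, 0, 0, -0.733], [0.0542, -0.015, 0.0357, 0, 0, -0.916], [0.065, -0.018, 0.0429, 0, 0, -1.1], [0.065, -0.018, 0.05, 0, 0, -1.283], [0.065, -0.018, 0.0571, 0, 0, -1.466], [0.065, -0.018, 0.0643, 0, 0, -1.649], [0.065, -0.018, 0.0714, 0, 0, -1.833], [0.065, -0.018, 0.0786, 0, 0, -2.016], [0.065, -0.018, 0.0857, 0, 0, -2.199], [0.065, -0.018, 0.0929, 0, 0, -2.382], [0.065, -0.018, 0.1, 0, 0, -2.559], [0.065, -0.018, 0.1, 0, 0, -2.559], [0.065, -0.018, 0.135, 0, 0, -2.559], [0.065, -0.018, 0.17, 0, 0, -2.559], [0.065, -0.018, 0.19, 0, 0, -2.559], [0.065, -0.018, 0.206, 0, 0, -2.559], [0.065, -0.018, 0.206, 0, 0, -2.559]]
```

View pics/crop.png

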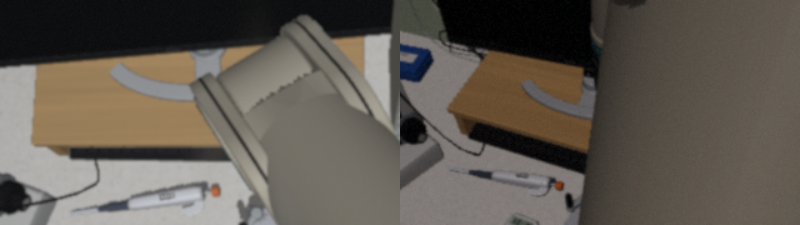

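```bash
python3 - <<'E'
from h import *
t=cam("top");s=cam("side")
def tri(L):
    A=np.zeros((3,3));b=np.zeros(3)
    for cc,uv in L:
        d=ray(cc,uv);d/=np.linalg.norm(d);P=np.eye(3)-np.outer(d,d);A+=P;b+=P@cc["o"]
    return np.round(np.linalg.solve(A,b))
print(tri([(t,(28,116)),(s,(140,86))]),tri([(t,(291,118)),(s,(323,141))]))
for z in (80,100,120): print(onz(t,(200,117),z))
for z in (200,250,300): print(z,onz(t,(200,33),z),onz(t,(291,29),z))
E
```

```text
[717. 578.  83.] [700.  80.  86.]
[709.16475769 250.80320004  80.        ]
[702.56719984 247.59026991 100.        ]
[695.969642   244.37733978 120.        ]
200 [818.44472409 231.81413804 200.        ] [822.436507    75.76476927 200.        ]
250 [792.88370893 223.76423956 250.        ] [796.63235946  77.21955933 250.        ]
300 [767.32269376 215.71434108 300.        ] [770.82821192  78.67434939 300.        ]
```

move_arm(
  moves=[
    [[0.011,-0.003,0.007,0,0,-0.183],[0.022,-0.006,0.014,0,0,-0.367],[0.033,-0.009,0.021,0,0,-0.55],[0.043,-0.012,0.029,0,0,-0.733],[0.054,-0.015,0.036,0,0,-0.916],[0.065,-0.018,0.043,0,0,-1.1],[0.065,-0.018,0.05,0,0,-1.283],[0.065,-0.018,0.057,0,0,-1.466],[0.065,-0.018,0.064,0,0,-1.649],[0.065,-0.018,0.071,0,0,-1.833],[0.065,-0.018,0.079,0,0,-2.016],[0.065,-0.018,0.086,0,0,-2.199],[0.065,-0.018,0.093,0,0,-2.382],[0.065,-0.018,0.1,0,0,-2.559],[0.065,-0.018,0.1,0,0,-2.559],[0.065,-0.018,0.13,0,0,-2.559],[0.065,-0.018,0.15,0,0,-2.559],[0.065,-0.018,0.15,0,0,-2.559]],
  ],
  jaw=0.31,
)

```text
clock: 7.88
eef_pos: [614.1, 157.7, 128.9]
tool_rot: [-3.139, -0.001, 2.558]
force: [-0.1, 0.8, 0.3]
width: 26.4
```

```bash
python3 - <<'E'
from h import *
s=ctrl.read_state();print(s["eef_pos"],s["tool_rot"],s["force"],s["qpos"],s["width"])
c=cam("wrist"); cv2.imwrite("pics/wrist3.png",c["im"])
E
```

```text
[614.10919427 157.71793905 128.85524706] [-3.13899719e+00 -1.47650761e-03  2.55760557e+00] [-0.14578955  0.80259062  0.34531027] [ 0.24377904  0.9337595  -1.00677697  1.63752948  0.8754053   1.08580895
  1.53447703] 26.381657579046465
```

View pics/wrist3.png

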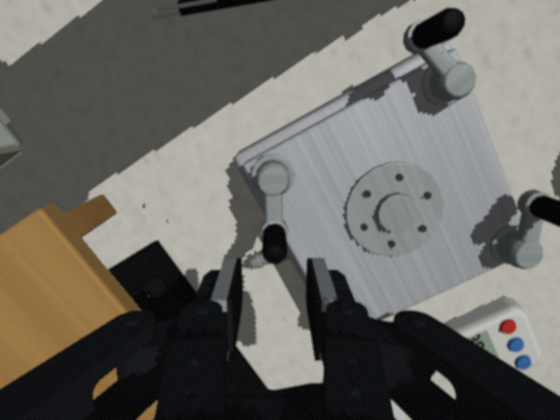

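```bash
python3 - <<'E'
from h import *
c=cam("wrist")
for n,uv,z in [("FRhub",(272.5,177),67),("FRknob",(275,243),84),("knobtop",(274,251),101),("NRhub",(458,80),67),("FLhub",(521,250),67)]: print(n,onz(c,uv,z))
print(proj(c,(614.9,157.8,84)),proj(c,(598.3,132.7,67)))
E
```

```text
FRhub [598.16306406 132.59392552  67.        ]
FRknob [614.95075073 160.43853694  84.        ]
knobtop [614.15306291 158.25309427 101.        ]
NRhub [490.17945671 143.13425668  67.        ]
FLhub [500.86399313 248.83758027  67.        ]
[272.34659407 239.06702341] [272.39969816 177.29233529]
```

move_arm(
  moves=[
    [[0,0,0.025,0,0,0],[0,0,0.045,0,0,0],[0,0,0.055,0,0,0],[0,0,0.055,0,0,0]],
  ],
)

```text
clock: 8.48
eef_pos: [614.3, 158.2, 74.2]
tool_rot: [-3.14, -0.001, 2.559]
force: [-0.2, 0.2, 0.1]
width: 26.7
```

```bash
cat >> h.py <<'E'
def arc(hub,th0,cmds,side,cur,z,rad=30,step=None):
    """cmds: list of tool-centre angles th (deg); yaw=th+90*side"""
    T=[]
    for th in cmds:
        a=np.radians(th); T.append((hub[0]+rad*np.cos(a),hub[1]+rad*np.sin(a),z,th+90*side))
    return rows(cur,T),T
def status(hub):
    s=ctrl.read_state(); d=s["eef_pos"][:2]-np.array(hub)
    th=np.arctan2(d[1],d[0]); r=np.array([np.cos(th),np.sin(th)]);t=np.array([np.sin(th),-np.cos(th)])
    print("clk %.2f th %.1f rad %.1f z %.1f yaw %.1f Ft %.2f Fr %.2f Fz %.2f w %.1f q7 %.2f"%(s["clock"],np.degrees(th),np.linalg.norm(d),s["eef_pos"][2],np.degrees(s["tool_rot"][2]),s["force"][:2]@t,s["force"][:2]@r,s["force"][2],s["width"],s["qpos"][6]))
E
python3 - <<'E'
from h import *
status((598.3,132.7))
cur=(615,158,75,146.6)
arc((598.3,132.7),56.6,[50,43,36,29,22,15,8,1,-6,-13,-20,-20],1,cur,75)
E
```

```text
clk 8.47 th 57.9 rad 30.2 z 74.2 yaw 146.6 Ft -0.26 Fr 0.03 Fz 0.11 w 26.7 q7 1.49
[[-0.0034, -0.0005, -0.0, 0, 0, 0.115], [-0.007, -0.0012, -0.0, 0, 0, 0.237], [-0.0105, -0.0022, -0.0, 0, 0, 0.36], [-0.0139, -0.0037, -0.0, 0, 0, 0.482], [-0.017, -0.0056, -0.0, 0, 0, 0.604], [-0.0199, -0.0079, -0.0, 0, 0, 0.726], [-0.0225, -0.0105, -0.0, 0, 0, 0.848], [-0.0247, -0.0134, -0.0, 0, 0, 0.97], [-0.0266, -0.0165, -0.0, 0, 0, 1.093], [-0.0281, -0.0199, -0.0, 0, 0, 1.215], [-0.0292, -0.0234, -0.0, 0, 0, 1.337], [-0.0292, -0.0234, -0.0, 0, 0, 1.337]]
```

move_arm(
  moves=[
    [[-0.0035,-0.0005,0,0,0,0.115],[-0.007,-0.001,0,0,0,0.237],[-0.0105,-0.002,0,0,0,0.36],[-0.014,-0.0035,0,0,0,0.482],[-0.017,-0.0055,0,0,0,0.604],[-0.02,-0.008,0,0,0,0.726],[-0.0225,-0.0105,0,0,0,0.848],[-0.0245,-0.0135,0,0,0,0.97],[-0.0265,-0.0165,0,0,0,1.093],[-0.028,-0.02,0,0,0,1.215],[-0.029,-0.0235,0,0,0,1.337]],
  ],
)

```text
clock: 9.85
eef_pos: [626.8, 124.8, 76.1]
tool_rot: [3.141, -0.004, 1.219]
force: [0.6, 1.5, -2.2]
width: 26.7
```

```bash
python3 - <<'E'
from h import *
status((598.3,132.7))
a=np.radians(-20);cur=(598.3+30*np.cos(a),132.7+30*np.sin(a),75,70)
arc((598.3,132.7),56.6,[-26,-32,-38,-44,-50,-56,-62,-68,-74,-80],1,cur,75)
c=cam("wrist"); cv2.imwrite("pics/wrist4.png",c["im"])
E
```

```text
clk 9.85 th -15.4 rad 29.6 z 76.1 yaw 69.8 Ft -1.61 Fr 0.23 Fz -2.16 w 26.7 q7 0.39
[[-0.0031, -0.0002, -0.0, 0, 0, 0.105], [-0.0062, -0.0007, -0.0, 0, 0, 0.209], [-0.0093, -0.0015, -0.0, 0, 0, 0.314], [-0.0122, -0.0026, -0.0, 0, 0, 0.419], [-0.015, -0.004, -0.0, 0, 0, 0.524], [-0.0176, -0.0057, -0.0, 0, 0, 0.628], [-0.0201, -0.0077, -0.0, 0, 0, 0.733], [-0.0223, -0.0099, -0.0, 0, 0, 0.838], [-0.0243, -0.0124, -0.0, 0, 0, 0.942], [-0.026, -0.015, -0.0, 0, 0, 1.047]]
```

View pics/wrist4.png

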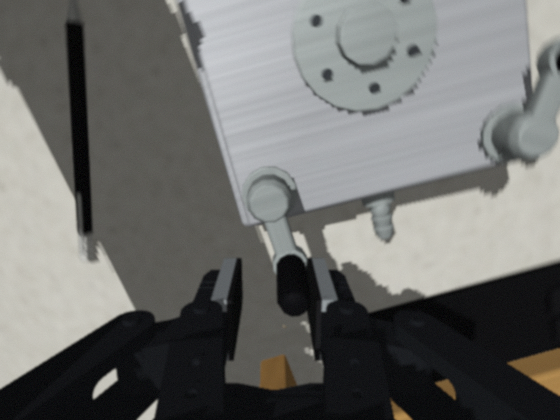

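move_arm(
  moves=[
    [[-0.003,0,0,0,0,0.105],[-0.006,-0.0005,0,0,0,0.209],[-0.0095,-0.0015,0,0,0,0.314],[-0.012,-0.0025,0,0,0,0.419],[-0.015,-0.004,0,0,0,0.524],[-0.0175,-0.0055,0,0,0,0.628],[-0.02,-0.0075,0,0,0,0.733],[-0.0225,-0.01,0,0,0,0.838],[-0.0245,-0.0125,0,0,0,0.942],[-0.026,-0.015,0,0,0,1.047]],
  ],
)

```text
clock: 11.15
eef_pos: [604.6, 104.2, 76.0]
tool_rot: [-3.141, -0.003, 0.174]
force: [1.6, 0.2, -2.5]
width: 26.7
```

```bash
python3 - <<'E'
from h import *
status((598.3,132.7))
a=np.radians(-80);cur=(598.3+30*np.cos(a),132.7+30*np.sin(a),75,10)
arc((598.3,132.7),56.6,[-82,-85,-88,-91,-94],1,cur,75)
E
```

```text
clk 11.15 th -77.5 rad 29.2 z 76.0 yaw 10.0 Ft -1.64 Fr 0.20 Fz -2.53 w 26.7 q7 -0.45
[[-0.001, -0.0, -0.0, 0, 0, 0.035], [-0.0026, -0.0001, -0.0, 0, 0, 0.087], [-0.0042, -0.0003, -0.0, 0, 0, 0.14], [-0.0057, -0.0006, -0.0, 0, 0, 0.192], [-0.0073, -0.0009, -0.0, 0, 0, 0.244]]
```

move_arm(
  moves=[
    [[-0.0015,0,0,0,0,0.05],[-0.003,0,0,0,0,0.1]],
  ],
)

```text
clock: 11.4
eef_pos: [601.6, 103.6, 76.0]
tool_rot: [-3.141, -0.003, 0.076]
force: [1.5, -0.7, -2.6]
width: 26.4
```

```bash
python3 - <<'E'
from h import *
status((598.3,132.7))
E
```

```text
clk 11.40 th -83.5 rad 29.3 z 76.0 yaw 4.3 Ft -1.46 Fr 0.85 Fz -2.61 w 26.4 q7 -0.52
```

move_arm(
  moves=[
    [[-0.0016,0,0,0,0,0.052],[-0.0031,-0.0002,0,0,0,0.105]],
  ],
)

```text
clock: 11.65
eef_pos: [598.5, 103.4, 76.0]
tool_rot: [-3.141, -0.003, -0.03]
force: [2.8, 0.5, -2.3]
width: 26.8
```

move_arm(
  moves=[
    [[-0.0016,0,0,0,0,0.052],[-0.0031,-0.0002,0,0,0,0.105]],
  ],
)

```text
clock: 11.9
eef_pos: [595.4, 103.6, 75.9]
tool_rot: [-3.14, -0.002, -0.135]
force: [2.6, -0.6, -2.7]
width: 26.9
```

move_arm(
  moves=[
    [[-0.0016,0,0,0,0,0.052]],
  ],
)

```text
clock: 12.02
eef_pos: [593.8, 103.8, 75.9]
tool_rot: [-3.14, -0.002, -0.187]
force: [2.9, 0.2, -1.7]
width: 26.7
```

move_arm(
  moves=[
    [[-0.0016,0,0,0,0,0.052]],
  ],
)

```text
clock: 12.15
eef_pos: [592.2, 104.0, 75.9]
tool_rot: [-3.14, -0.002, -0.239]
force: [2.4, -1.2, -2.4]
width: 26.4
```

move_arm(
  moves=[
    [[-0.0016,0,0,0,0,0.052],[-0.0031,-0.0002,0,0,0,0.105]],
  ],
)

```text
clock: 12.4
eef_pos: [589.2, 104.8, 75.9]
tool_rot: [-3.14, -0.002, -0.344]
force: [2.4, -0.9, -2.1]
width: 26.6
```

move_arm(
  moves=[
    [[-0.0016,0,0,0,0,0.052],[-0.0031,-0.0002,0,0,0,0.105]],
  ],
)

```text
clock: 12.65
eef_pos: [586.3, 105.9, 75.8]
tool_rot: [-3.14, -0.002, -0.449]
force: [1.9, -1.3, -1.9]
width: 26.6
```

```bash
python3 - <<'E'
from h import *
status((598.3,132.7))
c=cam("wrist"); cv2.imwrite("pics/wrist5.png",c["im"])
E
```

```text
clk 12.65 th -114.2 rad 29.4 z 75.8 yaw -25.7 Ft -2.20 Fr 0.38 Fz -1.93 w 26.6 q7 -0.92
```

View pics/wrist5.png

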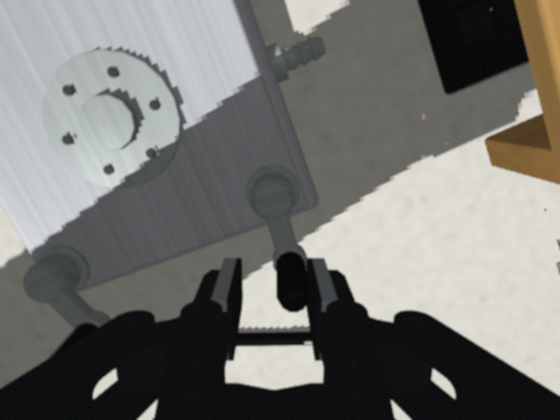

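move_arm(
  moves=[
    [[-0.0016,0,0,0,0,0.052],[-0.0031,-0.0002,0,0,0,0.105]],
  ],
)

```text
clock: 12.95
eef_pos: [583.3, 107.3, 75.7]
tool_rot: [-3.141, -0.001, -0.553]
force: [2.3, -1.5, -2.9]
width: 26.5
```

move_arm(
  moves=[
    [[-0.0016,0,0,0,0,0.052],[-0.0031,-0.0002,0,0,0,0.105]],
  ],
)

```text
clock: 13.2
eef_pos: [580.6, 109.1, 75.7]
tool_rot: [-3.141, -0.001, -0.658]
force: [1.5, -1.8, -1.6]
width: 26.7
```

move_arm(
  moves=[
    [[-0.0016,0,0,0,0,0.052]],
  ],
)

```text
clock: 13.32
eef_pos: [579.3, 110.0, 75.6]
tool_rot: [-3.141, -0.001, -0.71]
force: [1.5, -1.3, -2.0]
width: 26.6
```

```bash
python3 - <<'E'
from h import *
status((598.3,132.7))
E
```

```text
clk 13.32 th -129.9 rad 29.5 z 75.6 yaw -40.7 Ft -1.99 Fr 0.00 Fz -1.96 w 26.6 q7 -1.12
```

move_arm(
  moves=[
    [[-0.0016,0,0,0,0,0.052],[-0.0031,-0.0002,0,0,0,0.105]],
  ],
)

```text
clock: 13.58
eef_pos: [577.0, 112.1, 75.6]
tool_rot: [-3.141, -0.001, -0.815]
force: [1.2, -1.3, -2.0]
width: 26.6
```

move_arm(
  moves=[
    [[-0.0016,0,0,0,0,0.052],[-0.0031,-0.0002,0,0,0,0.105]],
  ],
)

```text
clock: 13.82
eef_pos: [574.9, 114.5, 75.6]
tool_rot: [-3.141, -0.001, -0.92]
force: [1.9, -2.5, -3.2]
width: 26.8
```

move_arm(
  moves=[
    [[-0.0016,0,0,0,0,0.052],[-0.0031,-0.0002,0,0,0,0.105]],
  ],
)

```text
clock: 14.08
eef_pos: [573.1, 117.0, 75.5]
tool_rot: [-3.141, -0.001, -1.025]
force: [0.4, -2.1, -2.1]
width: 26.3
```

```bash
python3 - <<'E'
from h import *
status((598.3,132.7))
E
```

```text
clk 14.07 th -148.1 rad 29.7 z 75.5 yaw -58.8 Ft -2.01 Fr 0.78 Fz -2.15 w 26.3 q7 -1.35
```

move_arm(
  moves=[
    [[-0.0016,0,0,0,0,0.052]],
  ],
)

```text
clock: 14.2
eef_pos: [572.2, 118.3, 75.5]
tool_rot: [-3.141, -0.001, -1.077]
force: [1.0, -1.9, -2.4]
width: 26.2
```

move_arm(
  moves=[
    [[-0.0016,0,0,0,0,0.052]],
  ],
)

```text
clock: 14.32
eef_pos: [571.3, 119.7, 75.5]
tool_rot: [-3.142, -0.0, -1.129]
force: [0.6, -3.0, -1.2]
width: 26.6
```

move_arm(
  moves=[
    [[-0.0016,0,0,0,0,0.052]],
  ],
)

```text
clock: 14.45
eef_pos: [570.8, 120.9, 75.5]
tool_rot: [-3.141, -0.001, -1.182]
force: [1.9, -4.4, -1.4]
width: 26.5
```

move_arm(
  moves=[
    [[-0.0016,0,0,0,0,0.052]],
  ],
)

```text
clock: 14.58
eef_pos: [570.5, 121.2, 75.5]
tool_rot: [-3.141, -0.002, -1.234]
force: [1.9, -5.6, -1.3]
width: 26.8
```

```bash
python3 - <<'E'
from h import *
status((598.3,132.7))
E
```

```text
clk 14.57 th -157.5 rad 30.0 z 75.5 yaw -70.7 Ft -5.94 Fr 0.37 Fz -1.33 w 26.8 q7 -1.51
```

```bash
python3 - <<'E'
from h import *
cur=(570,122.8,75,-70.8)
p=np.radians(-70.8);b=(570+6*np.cos(p),122.8+6*np.sin(p))
T=[(*b,75,-70.8),(*b,105,-70.8),(*b,135,-65)]
for i in range(1,13): T.append((b[0]+(481-b[0])*i/12,b[1]+(228-b[1])*i/12,140,-65+10.4*i))
print(T[-1],len(T));rows(cur,T)
E
```

```text
(np.float64(481.0), np.float64(228.0), 140, 59.80000000000001) 15
[[0.006, 0.0, -0.0, 0, 0, -0.0], [0.006, 0.0, -0.03, 0, 0, -0.0], [0.006, 0.0, -0.06, 0, 0, -0.101], [-0.0052, 0.0041, -0.065, 0, 0, -0.283], [-0.0164, 0.0082, -0.065, 0, 0, -0.464], [-0.0277, 0.0124, -0.065, 0, 0, -0.646], [-0.0389, 0.0165, -0.065, 0, 0, -0.827], [-0.0501, 0.0206, -0.065, 0, 0, -1.009], [-0.0613, 0.0247, -0.065, 0, 0, -1.19], [-0.0725, 0.0288, -0.065, 0, 0, -1.372], [-0.0837, 0.033, -0.065, 0, 0, -1.553], [-0.095, 0.0371, -0.065, 0, 0, -1.735], [-0.1062, 0.0412, -0.065, 0, 0, -1.916], [-0.1174, 0.0453, -0.065, 0, 0, -2.098], [-0.1286, 0.0495, -0.065, 0, 0, -2.279]]
```

move_arm(
  moves=[
    [[0.004,0,0,0,0,0],[0.006,0,0,0,0,0],[0.006,0,-0.03,0,0,0],[0.006,0,-0.06,0,0,-0.101],[-0.005,0.004,-0.065,0,0,-0.283],[-0.016,0.008,-0.065,0,0,-0.464],[-0.028,0.012,-0.065,0,0,-0.646],[-0.039,0.017,-0.065,0,0,-0.827],[-0.05,0.021,-0.065,0,0,-1.009],[-0.061,0.025,-0.065,0,0,-1.19],[-0.073,0.029,-0.065,0,0,-1.372],[-0.084,0.033,-0.065,0,0,-1.553],[-0.095,0.037,-0.065,0,0,-1.735],[-0.106,0.041,-0.065,0,0,-1.916],[-0.117,0.045,-0.065,0,0,-2.098],[-0.129,0.05,-0.065,0,0,-2.279]],
  ],
)

```text
clock: 16.58
eef_pos: [479.7, 229.0, 140.7]
tool_rot: [3.142, -0.001, 1.052]
force: [0.0, 0.1, -0.2]
width: 26.5
```

```bash
python3 - <<'E'
from h import *
s=ctrl.read_state();print(s["eef_pos"],np.degrees(s["tool_rot"][2]),s["qpos"])
rows((481,228,140,59.8),[(481,228,140,min(59.8+10.5*i,144.3)) for i in range(1,10)])
E
```

```text
[479.74516953 228.99610187 140.70816987] 60.29737261137238 [-0.07761706  0.66192965 -0.64533149  1.92539951  0.57605713  0.74532327
 -0.00620472]
[[0.0, 0.0, -0.0, 0, 0, -0.183], [0.0, 0.0, -0.0, 0, 0, -0.367], [0.0, 0.0, -0.0, 0, 0, -0.55], [0.0, 0.0, -0.0, 0, 0, -0.733], [0.0, 0.0, -0.0, 0, 0, -0.916], [0.0, 0.0, -0.0, 0, 0, -1.1], [0.0, 0.0, -0.0, 0, 0, -1.283], [0.0, 0.0, -0.0, 0, 0, -1.466], [0.0, 0.0, -0.0, 0, 0, -1.475]]
```

move_arm(
  moves=[
    [[0,0,0,0,0,-0.183],[0,0,0,0,0,-0.367],[0,0,0,0,0,-0.55],[0,0,0,0,0,-0.733],[0,0,0,0,0,-0.916],[0,0,0,0,0,-1.1],[0,0,0,0,0,-1.283],[0,0,0,0,0,-1.466],[0,0,0,0,0,-1.466]],
  ],
)

```text
clock: 17.7
eef_pos: [479.9, 228.5, 140.4]
tool_rot: [3.141, -0.001, 2.51]
force: [-0.8, 0.7, 0.5]
width: 26.4
```

```bash
python3 - <<'E'
from h import *
s=ctrl.read_state();print(s["eef_pos"],np.degrees(s["tool_rot"][2]),s["qpos"][6],s["force"])
c=cam("wrist"); cv2.imwrite("pics/wrist6.png",c["im"])
import pickle; pickle.dump(c,open("w6.pkl","wb"))
print(proj(c,(498.4,252,67)),proj(c,(480.9,227.6,84)),proj(c,(480.9,227.6,101)))
E
```

```text
[479.94458141 228.53756769 140.42463679] 143.80274977152396 1.1829481859473647 [-0.84854875  0.69772212  0.46999675]
[271.62125462 269.55118076] [270.81194206 233.04014335] [270.56374989 243.94829739]
```

View pics/wrist6.png

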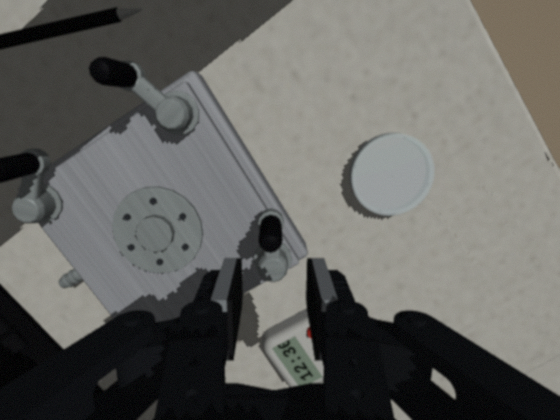

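move_arm(
  moves=[
    [[0,0,0.03,0,0,0],[0,0,0.055,0,0,0],[0,0,0.065,0,0,0],[0,0,0.065,0,0,0]],
  ],
)

```text
clock: 18.25
eef_pos: [479.8, 228.5, 75.3]
tool_rot: [-3.141, -0.0, 2.51]
force: [1.3, 0.1, 0.4]
width: 26.2
```

```bash
python3 - <<'E'
from h import *
H=(498.8,251.5)
status(H)
s=ctrl.read_state();e=s["eef_pos"]
print(e)
cur=(480.5,228.3,75,143.8)
arc(H,234,list(np.arange(228,122,-7)),-1,cur,75)
E
```

```text
clk 18.25 th -129.5 rad 29.8 z 75.3 yaw 143.8 Ft -1.00 Fr -0.89 Fz 0.42 w 26.2 q7 1.09
[479.83704471 228.48519829  75.27648413]
[[0.002, -0.0003, -0.0, 0, 0, 0.101], [0.0056, 0.0003, -0.0, 0, 0, 0.223], [0.0091, 0.0013, -0.0, 0, 0, 0.346], [0.0125, 0.0028, -0.0, 0, 0, 0.468], [0.0156, 0.0046, -0.0, 0, 0, 0.59], [0.0185, 0.0068, -0.0, 0, 0, 0.712], [0.0212, 0.0094, -0.0, 0, 0, 0.834], [0.0234, 0.0122, -0.0, 0, 0, 0.956], [0.0254, 0.0154, -0.0, 0, 0, 1.079], [0.0269, 0.0187, -0.0, 0, 0, 1.201], [0.028, 0.0222, -0.0, 0, 0, 1.323], [0.0287, 0.0258, -0.0, 0, 0, 1.445], [0.0289, 0.0294, -0.0, 0, 0, 1.567], [0.0287, 0.0331, -0.0, 0, 0, 1.689], [0.0281, 0.0367, -0.0, 0, 0, 1.812], [0.027, 0.0402, -0.0, 0, 0, 1.934]]
```

move_arm(
  moves=[
    [[0.002,0,0,0,0,0.101],[0.0055,0.0005,0,0,0,0.223],[0.009,0.0015,0,0,0,0.346],[0.0125,0.003,0,0,0,0.468],[0.0155,0.0045,0,0,0,0.59],[0.0185,0.007,0,0,0,0.712],[0.021,0.0095,0,0,0,0.834],[0.0235,0.012,0,0,0,0.956],[0.0255,0.0155,0,0,0,1.079],[0.027,0.0185,0,0,0,1.201],[0.028,0.022,0,0,0,1.323],[0.0285,0.026,0,0,0,1.445],[0.029,0.0295,0,0,0,1.567],[0.0285,0.033,0,0,0,1.689],[0.028,0.0365,0,0,0,1.812],[0.027,0.04,0,0,0,1.934]],
  ],
)

```text
clock: 20.25
eef_pos: [480.7, 276.1, 75.8]
tool_rot: [3.141, 0.002, 0.572]
force: [-2.2, -1.4, -2.0]
width: 26.0
```

```bash
python3 - <<'E'
from h import *
H=(498.8,251.5)
status(H)
c=cam("wrist"); cv2.imwrite("pics/wrist7.png",c["im"])
a=np.radians(123);cur=(H[0]+30*np.cos(a),H[1]+30*np.sin(a),75,33)
arc(H,234,[119,115,111,107,104,101],-1,cur,75)
E
```

```text
clk 20.25 th 126.4 rad 30.5 z 75.8 yaw 32.8 Ft -2.61 Fr 0.20 Fz -2.03 w 26.0 q7 -0.53
[[0.0021, 0.0001, -0.0, 0, 0, 0.07], [0.0042, 0.0003, -0.0, 0, 0, 0.14], [0.0062, 0.0007, -0.0, 0, 0, 0.209], [0.0083, 0.0012, -0.0, 0, 0, 0.279], [0.0098, 0.0016, -0.0, 0, 0, 0.332], [0.0112, 0.0022, -0.0, 0, 0, 0.384]]
```

View pics/wrist7.png

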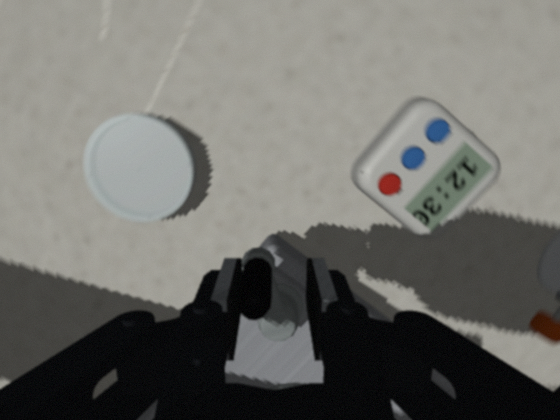

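move_arm(
  moves=[
    [[0.002,0,0,0,0,0.07],[0.004,0.0005,0,0,0,0.14],[0.006,0.0005,0,0,0,0.209],[0.0085,0.001,0,0,0,0.279],[0.01,0.0015,0,0,0,0.332],[0.011,0.002,0,0,0,0.384]],
  ],
)

```text
clock: 21.05
eef_pos: [491.7, 281.1, 75.5]
tool_rot: [-3.141, 0.001, 0.191]
force: [-3.4, -0.2, -1.6]
width: 26.8
```

move_arm(
  moves=[
    [[0.0016,0,0,0,0,0.052],[0.0031,0.0002,0,0,0,0.105]],
  ],
)

```text
clock: 21.3
eef_pos: [495.1, 281.5, 75.4]
tool_rot: [-3.141, 0.0, 0.085]
force: [-2.8, -1.2, -1.9]
width: 26.6
```

```bash
python3 - <<'E'
from h import *
H=(498.8,251.5)
status(H)
E
```

```text
clk 21.30 th 97.0 rad 30.2 z 75.4 yaw 4.9 Ft -2.94 Fr -0.83 Fz -1.87 w 26.6 q7 -0.87
```

move_arm(
  moves=[
    [[0.0016,0,0,0,0,0.052],[0.0031,0.0002,0,0,0,0.105]],
  ],
)

```text
clock: 21.55
eef_pos: [498.3, 281.6, 75.3]
tool_rot: [-3.141, -0.0, -0.02]
force: [-2.4, 0.1, -2.2]
width: 26.4
```

move_arm(
  moves=[
    [[0.0016,0,0,0,0,0.052],[0.0031,0.0002,0,0,0,0.105]],
  ],
)

```text
clock: 21.8
eef_pos: [501.5, 281.3, 75.3]
tool_rot: [-3.141, -0.0, -0.125]
force: [-2.8, 1.2, -2.2]
width: 26.6
```

move_arm(
  moves=[
    [[0.0016,0,0,0,0,0.052],[0.0031,0.0002,0,0,0,0.105]],
  ],
)

```text
clock: 22.05
eef_pos: [504.6, 280.7, 75.4]
tool_rot: [-3.141, -0.0, -0.23]
force: [-2.4, 0.0, -1.3]
width: 26.4
```

move_arm(
  moves=[
    [[0.0016,0,0,0,0,0.052],[0.0031,0.0002,0,0,0,0.105]],
  ],
)

```text
clock: 22.3
eef_pos: [507.6, 279.8, 75.4]
tool_rot: [-3.141, -0.0, -0.335]
force: [-3.3, 0.9, -2.7]
width: 26.3
```

```bash
python3 - <<'E'
from h import *
H=(498.8,251.5)
status(H)
E
```

```text
clk 22.30 th 72.8 rad 29.6 z 75.4 yaw -19.2 Ft -3.46 Fr -0.10 Fz -2.65 w 26.3 q7 -1.15
```

move_arm(
  moves=[
    [[0.0016,0,0,0,0,0.052]],
  ],
)

```text
clock: 22.42
eef_pos: [509.1, 279.2, 75.4]
tool_rot: [-3.141, -0.0, -0.387]
force: [-2.9, 1.3, -2.2]
width: 26.5
```

move_arm(
  moves=[
    [[0.0016,0,0,0,0,0.052]],
  ],
)

```text
clock: 22.55
eef_pos: [510.6, 278.7, 75.4]
tool_rot: [-3.141, -0.0, -0.439]
force: [-2.0, 0.9, -2.9]
width: 26.5
```

move_arm(
  moves=[
    [[0.0016,0,0,0,0,0.052]],
  ],
)

```text
clock: 22.68
eef_pos: [512.0, 278.0, 75.4]
tool_rot: [-3.141, -0.0, -0.491]
force: [-2.6, 1.6, -2.2]
width: 26.5
```

```bash
python3 - <<'E'
from h import *
H=(498.8,251.5)
status(H)
E
```

```text
clk 22.68 th 63.5 rad 29.6 z 75.4 yaw -28.2 Ft -3.04 Fr 0.23 Fz -2.21 w 26.5 q7 -1.25
```

move_arm(
  moves=[
    [[0.0016,0,0,0,0,0.052],[0.0031,0.0002,0,0,0,0.105]],
  ],
)

```text
clock: 22.92
eef_pos: [514.7, 276.3, 75.4]
tool_rot: [-3.141, -0.0, -0.596]
force: [-3.4, 1.3, -2.5]
width: 26.9
```

move_arm(
  moves=[
    [[0.0016,0,0,0,0,0.052],[0.0031,0.0002,0,0,0,0.105]],
  ],
)

```text
clock: 23.18
eef_pos: [517.1, 274.4, 75.4]
tool_rot: [-3.141, 0.0, -0.702]
force: [-2.2, 2.4, -2.4]
width: 26.5
```

move_arm(
  moves=[
    [[0.0016,0,0,0,0,0.052]],
  ],
)

```text
clock: 23.3
eef_pos: [518.3, 273.4, 75.4]
tool_rot: [-3.141, 0.0, -0.753]
force: [-1.4, 1.9, -3.2]
width: 26.3
```

```bash
python3 - <<'E'
from h import *
H=(498.8,251.5)
status(H)
E
```

```text
clk 23.30 th 48.3 rad 29.3 z 75.4 yaw -43.2 Ft -2.32 Fr 0.52 Fz -3.22 w 26.3 q7 -1.42
```

move_arm(
  moves=[
    [[0.0016,0,0,0,0,0.052],[0.0031,0.0002,0,0,0,0.105]],
  ],
)

```text
clock: 23.55
eef_pos: [520.5, 271.1, 75.4]
tool_rot: [-3.141, -0.0, -0.858]
force: [-1.4, 1.5, -1.5]
width: 26.6
```

move_arm(
  moves=[
    [[0.0016,0,0,0,0,0.052]],
  ],
)

```text
clock: 23.68
eef_pos: [521.5, 269.9, 75.4]
tool_rot: [-3.141, 0.0, -0.91]
force: [-1.7, 0.9, -1.4]
width: 26.4
```

move_arm(
  moves=[
    [[0.0016,0,0,0,0,0.052]],
  ],
)

```text
clock: 23.8
eef_pos: [522.6, 268.6, 75.4]
tool_rot: [-3.141, -0.0, -0.962]
force: [-1.5, 3.2, -2.6]
width: 26.5
```

move_arm(
  moves=[
    [[0.0016,0,0,0,0,0.052]],
  ],
)

```text
clock: 23.92
eef_pos: [523.5, 267.3, 75.4]
tool_rot: [-3.141, -0.0, -1.014]
force: [-1.1, 2.9, -2.0]
width: 26.3
```

```bash
python3 - <<'E'
from h import *
H=(498.8,251.5)
status(H)
E
```

```text
clk 23.93 th 32.6 rad 29.3 z 75.4 yaw -58.1 Ft -3.01 Fr 0.61 Fz -1.97 w 26.3 q7 -1.59
```

move_arm(
  moves=[
    [[0.0016,0,0,0,0,0.052]],
  ],
)

```text
clock: 24.05
eef_pos: [524.3, 266.0, 75.4]
tool_rot: [-3.141, 0.0, -1.066]
force: [-1.4, 3.9, -2.1]
width: 26.7
```

move_arm(
  moves=[
    [[0.0016,0,0,0,0,0.052]],
  ],
)

```text
clock: 24.18
eef_pos: [524.5, 265.6, 75.4]
tool_rot: [-3.141, 0.001, -1.118]
force: [-2.9, 4.5, -2.2]
width: 26.4
```

move_arm(
  moves=[
    [[0.0016,0,0,0,0,0.052]],
  ],
)

```text
clock: 24.3
eef_pos: [524.9, 265.3, 75.5]
tool_rot: [-3.141, 0.003, -1.169]
force: [-3.9, 7.4, -1.4]
width: 26.5
```

```bash
python3 - <<'E'
from h import *
H=(498.8,251.5)
status(H)
E
```

```text
clk 24.30 th 27.8 rad 29.5 z 75.5 yaw -67.0 Ft -8.40 Fr -0.03 Fz -1.36 w 26.5 q7 -1.69
```

```bash
python3 - <<'E'
from h import *
cur=(526.4,263.2,75,-67)
b=(524.1,268.7)
T=[(525,266.5,75,-67),(*b,75,-67),(*b,105,-67),(*b,135,-62)]
for i in range(1,17): f=min(1,i/8);T.append((b[0]+(583.4-b[0])*f,b[1]+(259.5-b[1])*f,140,-62+10.4*i))
print(T[-1],len(T));rows(cur,T)
E
```

```text
(583.4, 259.5, 140, 104.4) 20
[[-0.0036, -0.0, -0.0, 0, 0, -0.0], [-0.006, -0.0, -0.0, 0, 0, -0.0], [-0.006, -0.0, -0.03, 0, 0, -0.0], [-0.006, -0.0, -0.06, 0, 0, -0.087], [-0.002, -0.0064, -0.065, 0, 0, -0.269], [0.0019, -0.0128, -0.065, 0, 0, -0.45], [0.0059, -0.0192, -0.065, 0, 0, -0.632], [0.0099, -0.0255, -0.065, 0, 0, -0.813], [0.0138, -0.0319, -0.065, 0, 0, -0.995], [0.0178, -0.0383, -0.065, 0, 0, -1.176], [0.0217, -0.0446, -0.065, 0, 0, -1.358], [0.0257, -0.051, -0.065, 0, 0, -1.539], [0.0257, -0.051, -0.065, 0, 0, -1.721], [0.0257, -0.051, -0.065, 0, 0, -1.902], [0.0257, -0.051, -0.065, 0, 0, -2.084], [0.0257, -0.051, -0.065, 0, 0, -2.265], [0.0257, -0.051, -0.065, 0, 0, -2.447], [0.0257, -0.051, -0.065, 0, 0, -2.628], [0.0257, -0.051, -0.065, 0, 0, -2.81], [0.0257, -0.051, -0.065, 0, 0, -2.991]]
```

move_arm(
  moves=[
    [[-0.0035,0,0,0,0,0],[-0.006,0,0,0,0,0],[-0.006,0,-0.03,0,0,0],[-0.006,0,-0.06,0,0,-0.087],[-0.002,-0.006,-0.065,0,0,-0.269],[0.002,-0.013,-0.065,0,0,-0.45],[0.006,-0.019,-0.065,0,0,-0.632],[0.01,-0.026,-0.065,0,0,-0.813],[0.014,-0.032,-0.065,0,0,-0.995],[0.018,-0.038,-0.065,0,0,-1.176],[0.022,-0.045,-0.065,0,0,-1.358],[0.026,-0.051,-0.065,0,0,-1.539],[0.026,-0.051,-0.065,0,0,-1.721],[0.026,-0.051,-0.065,0,0,-1.902],[0.026,-0.051,-0.065,0,0,-2.084],[0.026,-0.051,-0.065,0,0,-2.265],[0.026,-0.051,-0.065,0,0,-2.447],[0.026,-0.051,-0.065,0,0,-2.628],[0.026,-0.051,-0.065,0,0,-2.81],[0.026,-0.051,-0.065,0,0,-2.991]],
  ],
)

```text
clock: 26.8
eef_pos: [583.6, 257.4, 140.1]
tool_rot: [3.141, 0.002, 1.828]
force: [0.1, -0.7, 0.7]
width: 26.6
```

```bash
python3 - <<'E'
from h import *
s=ctrl.read_state();print(s["eef_pos"],np.degrees(s["tool_rot"][2]),s["qpos"],s["force"])
rows((583.4,259.5,140,104.4),[(583.4,259.5,140,min(104.4+10.4*i,225)) for i in range(1,13)])
E
```

```text
[583.63003076 257.41974919 140.11025283] 104.71341502968795 [-9.61634894e-04  8.47168935e-01 -8.24791999e-01  1.62366894e+00
  7.16918396e-01  9.98230355e-01  7.63497431e-01] [ 0.0886871  -0.66000873  0.72288218]
[[0.0, 0.0, -0.0, 0, 0, -0.182], [0.0, 0.0, -0.0, 0, 0, -0.363], [0.0, 0.0, -0.0, 0, 0, -0.545], [0.0, 0.0, -0.0, 0, 0, -0.726], [0.0, 0.0, -0.0, 0, 0, -0.908], [0.0, 0.0, -0.0, 0, 0, -1.089], [0.0, 0.0, -0.0, 0, 0, -1.271], [0.0, 0.0, -0.0, 0, 0, -1.452], [0.0, 0.0, -0.0, 0, 0, -1.634], [0.0, 0.0, -0.0, 0, 0, -1.815], [0.0, 0.0, -0.0, 0, 0, -1.997], [0.0, 0.0, -0.0, 0, 0, -2.105]]
```

move_arm(
  moves=[
    [[0.002,0,0,0,0,-0.182],[0.002,0,0,0,0,-0.363],[0.002,0,0,0,0,-0.545],[0.002,0,0,0,0,-0.726],[0.002,0,0,0,0,-0.908],[0.002,0,0,0,0,-1.089],[0.002,0,0,0,0,-1.271],[0.002,0,0,0,0,-1.452],[0.002,0,0,0,0,-1.634],[0.002,0,0,0,0,-1.815],[0.002,0,0,0,0,-1.997],[0.002,0,0,0,0,-2.1],[0.002,0,0,0,0,-2.1]],
  ],
)

```text
clock: 28.42
eef_pos: [582.9, 259.8, 139.8]
tool_rot: [-3.14, -0.001, -2.362]
force: [0.1, -0.3, -0.3]
width: 26.7
```

```bash
python3 - <<'E'
from h import *
s=ctrl.read_state();print(s["eef_pos"],np.degrees(s["tool_rot"][2]),s["qpos"],s["force"])
c=cam("wrist"); cv2.imwrite("pics/wrist8.png",c["im"])
import pickle; pickle.dump(c,open("w8.pkl","wb"))
print(proj(c,(608,242.3,67)),proj(c,(583.4,259.5,84)),proj(c,(583.4,259.5,101)))
E
```

```text
[582.89938924 259.75769683 139.82059047] -135.35256838811108 [ 0.13778377  1.01662167 -1.19767785  1.61838931  0.99878897  1.23122168
  2.64859145] [ 0.07840845 -0.33069885 -0.28034781]
[263.75466376 174.36088029] [273.18906661 232.26318745] [273.20306173 243.08679024]
```

View pics/wrist8.png

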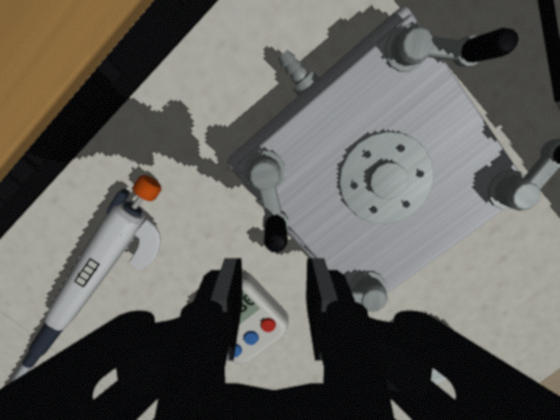

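move_arm(
  moves=[
    [[0,0,0.03,0,0,0],[0,0,0.055,0,0,0],[0,0,0.065,0,0,0],[0,0,0.065,0,0,0]],
  ],
)

```text
clock: 28.98
eef_pos: [581.9, 261.0, 74.6]
tool_rot: [3.141, -0.001, -2.36]
force: [-0.9, -0.6, -0.4]
width: 26.9
```

```bash
python3 - <<'E'
from h import *
H=(607.7,242.8)
status(H)
s=ctrl.read_state();e=s["eef_pos"]
cur=(583.4,259.7,75,224.6)
T=[]
for th in [140,134]+list(range(127,30,-7)):
    a=np.radians(th);T.append((H[0]+30*np.cos(a),H[1]+30*np.sin(a),75,min(224.6,th+90)))
print(e,len(T),T[-1]);rows(cur,T)
E
```

```text
clk 28.98 th 144.8 rad 31.6 z 74.6 yaw -135.2 Ft -1.06 Fr 0.37 Fz -0.37 w 26.9 q7 2.60
[581.89629791 260.9750447   74.60290754] 16 (np.float64(631.9705098312485), np.float64(260.4335575687742), 75, 126)
[[-0.0026, 0.0008, -0.0, 0, 0, -0.0], [-0.0057, 0.0009, -0.0, 0, 0, 0.01], [-0.0094, 0.0006, -0.0, 0, 0, 0.133], [-0.013, -0.0001, -0.0, 0, 0, 0.255], [-0.0165, -0.0012, -0.0, 0, 0, 0.377], [-0.0198, -0.0028, -0.0, 0, 0, 0.499], [-0.0229, -0.0047, -0.0, 0, 0, 0.621], [-0.0257, -0.007, -0.0, 0, 0, 0.744], [-0.0283, -0.0097, -0.0, 0, 0, 0.866], [-0.0305, -0.0126, -0.0, 0, 0, 0.988], [-0.0323, -0.0158, -0.0, 0, 0, 1.11], [-0.0337, -0.0191, -0.0, 0, 0, 1.232], [-0.0347, -0.0227, -0.0, 0, 0, 1.354], [-0.0353, -0.0263, -0.0, 0, 0, 1.477], [-0.0354, -0.0299, -0.0, 0, 0, 1.599], [-0.0351, -0.0336, -0.0, 0, 0, 1.721]]
```

move_arm(
  moves=[
    [[-0.0025,0,0,0,0,0],[-0.0055,0,0,0,0,0.01],[-0.0095,0,0,0,0,0.133],[-0.013,0,0,0,0,0.255],[-0.0165,-0.001,0,0,0,0.377],[-0.02,-0.003,0,0,0,0.499],[-0.023,-0.0045,0,0,0,0.621],[-0.0255,-0.007,0,0,0,0.744],[-0.0285,-0.0095,0,0,0,0.866],[-0.0305,-0.0125,0,0,0,0.988],[-0.0325,-0.016,0,0,0,1.11],[-0.0335,-0.019,0,0,0,1.232],[-0.0345,-0.0225,0,0,0,1.354],[-0.0355,-0.0265,0,0,0,1.477],[-0.0355,-0.03,0,0,0,1.599],[-0.035,-0.0335,0,0,0,1.721]],
  ],
)

```text
clock: 30.98
eef_pos: [629.7, 263.7, 75.6]
tool_rot: [3.141, -0.003, 2.2]
force: [-2.0, 2.4, -2.6]
width: 26.7
```

```bash
python3 - <<'E'
from h import *
H=(607.7,242.8)
status(H)
c=cam("wrist"); cv2.imwrite("pics/wrist9.png",c["im"])
a=np.radians(36);cur=(H[0]+30*np.cos(a),H[1]+30*np.sin(a),75,126)
arc(H,145,[31,26,21,17,13,9],1,cur,75)
E
```

```text
clk 30.98 th 43.6 rad 30.3 z 75.6 yaw 126.0 Ft -3.08 Fr 0.20 Fz -2.57 w 26.7 q7 1.13
[[-0.0026, -0.0001, -0.0, 0, 0, 0.087], [-0.0052, -0.0005, -0.0, 0, 0, 0.175], [-0.0078, -0.001, -0.0, 0, 0, 0.262], [-0.0098, -0.0016, -0.0, 0, 0, 0.332], [-0.0117, -0.0024, -0.0, 0, 0, 0.401], [-0.0136, -0.0033, -0.0, 0, 0, 0.471]]
```

View pics/wrist9.png

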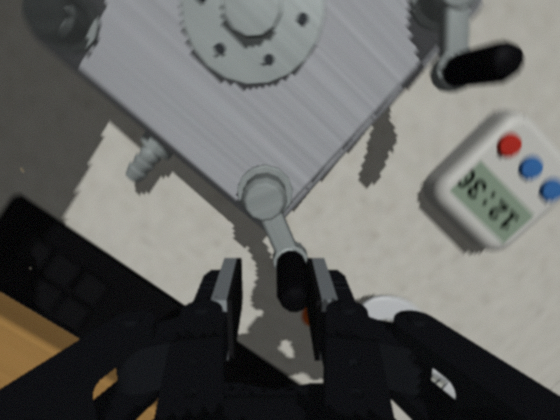

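move_arm(
  moves=[
    [[-0.0025,0,0,0,0,0.087],[-0.005,-0.0005,0,0,0,0.175],[-0.008,-0.001,0,0,0,0.262],[-0.01,-0.0015,0,0,0,0.332],[-0.0115,-0.0025,0,0,0,0.401],[-0.0135,-0.0035,0,0,0,0.471]],
  ],
)

```text
clock: 31.78
eef_pos: [635.5, 251.0, 75.8]
tool_rot: [3.141, -0.003, 1.732]
force: [-0.7, 2.2, -2.0]
width: 26.8
```

move_arm(
  moves=[
    [[-0.0016,0,0,0,0,0.052],[-0.0031,-0.0002,0,0,0,0.105]],
  ],
)

```text
clock: 32.02
eef_pos: [635.9, 247.8, 75.8]
tool_rot: [3.141, -0.003, 1.628]
force: [-0.1, 1.9, -1.0]
width: 26.8
```

```bash
python3 - <<'E'
from h import *
H=(607.7,242.8)
status(H)
E
```

```text
clk 32.02 th 10.0 rad 28.7 z 75.8 yaw 93.3 Ft -1.91 Fr 0.21 Fz -1.00 w 26.8 q7 0.66
```

move_arm(
  moves=[
    [[-0.0016,0,0,0,0,0.052],[-0.0031,0,0,0,0,0.105]],
  ],
)

```text
clock: 32.28
eef_pos: [636.2, 244.7, 75.8]
tool_rot: [3.141, -0.003, 1.523]
force: [-0.4, 2.9, -1.4]
width: 26.3
```

move_arm(
  moves=[
    [[-0.0016,0,0,0,0,0.052],[-0.0031,0,0,0,0,0.105]],
  ],
)

```text
clock: 32.52
eef_pos: [636.1, 241.6, 75.9]
tool_rot: [3.141, -0.003, 1.418]
force: [-0.6, 2.0, -1.6]
width: 26.6
```

move_arm(
  moves=[
    [[-0.0016,0,0,0,0,0.052],[-0.0031,0,0,0,0,0.1]],
  ],
)

```text
clock: 32.78
eef_pos: [635.8, 238.5, 75.9]
tool_rot: [3.141, -0.003, 1.318]
force: [0.0, 2.3, -2.6]
width: 26.4
```

```bash
python3 - <<'E'
from h import *
H=(607.7,242.8)
status(H)
E
```

```text
clk 32.77 th -8.6 rad 28.4 z 75.9 yaw 75.5 Ft -2.24 Fr -0.32 Fz -2.64 w 26.4 q7 0.41
```

move_arm(
  moves=[
    [[-0.0016,0,0,0,0,0.05],[-0.0031,0,0,0,0,0.1]],
  ],
)

```text
clock: 33.02
eef_pos: [635.1, 235.5, 75.9]
tool_rot: [3.141, -0.003, 1.218]
force: [1.2, 1.9, -1.6]
width: 26.5
```

move_arm(
  moves=[
    [[-0.0016,0,0,0,0,0.05],[-0.0031,0,0,0,0,0.1]],
  ],
)

```text
clock: 33.28
eef_pos: [634.2, 232.6, 76.0]
tool_rot: [3.141, -0.003, 1.118]
force: [1.5, 1.5, -1.9]
width: 26.9
```

move_arm(
  moves=[
    [[-0.0016,0,0,0,0,0.05],[-0.0031,0,0,0,0,0.1]],
  ],
)

```text
clock: 33.52
eef_pos: [633.0, 229.8, 76.0]
tool_rot: [3.141, -0.003, 1.018]
force: [1.6, 2.0, -1.0]
width: 26.1
```

```bash
python3 - <<'E'
from h import *
H=(607.7,242.8)
status(H)
E
```

```text
clk 33.52 th -27.3 rad 28.5 z 76.0 yaw 58.3 Ft -2.51 Fr 0.48 Fz -0.98 w 26.1 q7 0.16
```

move_arm(
  moves=[
    [[-0.0016,0,0,0,0,0.05],[-0.0031,0,0,0,0,0.1]],
  ],
)

```text
clock: 33.78
eef_pos: [631.5, 227.1, 76.0]
tool_rot: [3.142, -0.003, 0.918]
force: [1.7, 2.1, -2.3]
width: 26.7
```

move_arm(
  moves=[
    [[-0.0016,0,0,0,0,0.05],[-0.0031,0,0,0,0,0.1]],
  ],
)

```text
clock: 34.02
eef_pos: [629.7, 224.5, 76.0]
tool_rot: [-3.142, -0.003, 0.818]
force: [1.7, 1.5, -1.1]
width: 26.5
```

move_arm(
  moves=[
    [[-0.0016,0,0,0,0,0.05]],
  ],
)

```text
clock: 34.15
eef_pos: [628.7, 223.3, 76.0]
tool_rot: [-3.141, -0.003, 0.768]
force: [1.8, 1.9, -1.7]
width: 26.3
```

move_arm(
  moves=[
    [[-0.0016,0,0,0,0,0.05]],
  ],
)

```text
clock: 34.28
eef_pos: [627.6, 222.2, 76.0]
tool_rot: [-3.141, -0.003, 0.718]
force: [1.3, 1.4, -2.1]
width: 26.3
```

```bash
python3 - <<'E'
from h import *
H=(607.7,242.8)
status(H)
E
```

```text
clk 34.27 th -46.0 rad 28.6 z 76.0 yaw 41.1 Ft -1.90 Fr -0.14 Fz -2.13 w 26.3 q7 -0.08
```

move_arm(
  moves=[
    [[-0.0016,0,0,0,0,0.05],[-0.0031,0,0,0,0,0.1]],
  ],
)

```text
clock: 34.52
eef_pos: [625.4, 220.0, 76.0]
tool_rot: [-3.141, -0.003, 0.618]
force: [2.7, 0.9, -1.8]
width: 26.4
```

move_arm(
  moves=[
    [[-0.0016,0,0,0,0,0.05]],
  ],
)

```text
clock: 34.65
eef_pos: [624.1, 219.1, 76.1]
tool_rot: [-3.141, -0.003, 0.568]
force: [1.7, 1.6, -1.7]
width: 26.3
```

move_arm(
  moves=[
    [[-0.0016,0,0,0,0,0.05]],
  ],
)

```text
clock: 34.78
eef_pos: [622.8, 218.2, 76.0]
tool_rot: [-3.141, -0.003, 0.518]
force: [2.6, 0.9, -2.2]
width: 26.5
```

move_arm(
  moves=[
    [[-0.0016,0,0,0,0,0.05]],
  ],
)

```text
clock: 34.9
eef_pos: [621.4, 217.4, 76.1]
tool_rot: [-3.141, -0.003, 0.468]
force: [2.9, 1.5, -2.2]
width: 26.3
```

```bash
python3 - <<'E'
from h import *
H=(607.7,242.8)
status(H)
E
```

```text
clk 34.90 th -61.6 rad 28.9 z 76.1 yaw 26.8 Ft -3.27 Fr 0.07 Fz -2.18 w 26.3 q7 -0.28
```

move_arm(
  moves=[
    [[-0.0016,0,0,0,0,0.05]],
  ],
)

```text
clock: 35.02
eef_pos: [621.0, 217.3, 76.3]
tool_rot: [-3.14, -0.006, 0.418]
force: [4.0, 2.0, -3.8]
width: 26.5
```

move_arm(
  moves=[
    [[-0.0016,0,0,0,0,0.05]],
  ],
)

```text
clock: 35.15
eef_pos: [620.5, 217.1, 76.5]
tool_rot: [-3.14, -0.008, 0.368]
force: [6.2, 3.6, -3.7]
width: 26.6
```

move_arm(
  moves=[
    [[-0.0016,0,0,0,0,0.05]],
  ],
)

```text
clock: 35.28
eef_pos: [620.2, 216.7, 76.8]
tool_rot: [-3.139, -0.01, 0.318]
force: [9.1, 3.9, -5.6]
width: 26.3
```

```bash
python3 - <<'E'
from h import *
H=(607.7,242.8)
status(H)
c=cam("wrist"); cv2.imwrite("pics/wrist10.png",c["im"])
E
```

```text
clk 35.27 th -64.4 rad 28.9 z 76.8 yaw 18.2 Ft -9.87 Fr 0.39 Fz -5.61 w 26.3 q7 -0.40
```

View pics/wrist10.png

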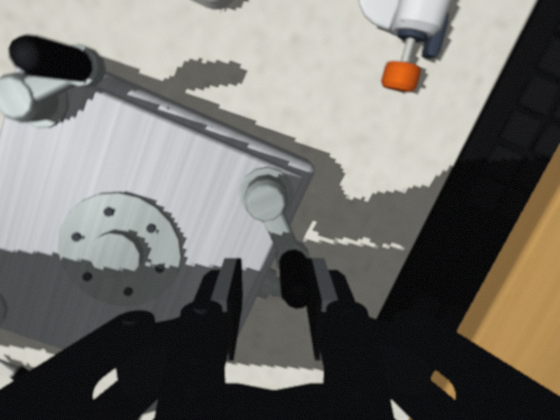

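```bash
python3 - <<'E'
from h import *
cur=(617,215.4,75,18.2)
b=(625.6,218.2)
T=[(621,216.8,75,18.2),(*b,75,18.2),(*b,105,18.2),(*b,135,23)]
for i in range(1,17): f=min(1,i/14);T.append((b[0]+(494.7-b[0])*f,b[1]+(113-b[1])*f,140,23+10.5*i))
print(T[-1],len(T));rows(cur,T)
E
```

```text
(494.7, 113.0, 140, 191.0) 20
[[0.0042, -0.0001, -0.0, 0, 0, -0.0], [0.009, 0.0, -0.0, 0, 0, -0.0], [0.009, 0.0, -0.03, 0, 0, -0.0], [0.009, 0.0, -0.06, 0, 0, -0.084], [-0.0022, 0.0042, -0.065, 0, 0, -0.267], [-0.0134, 0.0085, -0.065, 0, 0, -0.45], [-0.0246, 0.0127, -0.065, 0, 0, -0.634], [-0.0359, 0.0169, -0.065, 0, 0, -0.817], [-0.0471, 0.0211, -0.065, 0, 0, -1.0], [-0.0583, 0.0253, -0.065, 0, 0, -1.183], [-0.0696, 0.0296, -0.065, 0, 0, -1.367], [-0.0808, 0.0338, -0.065, 0, 0, -1.55], [-0.092, 0.038, -0.065, 0, 0, -1.733], [-0.1032, 0.0422, -0.065, 0, 0, -1.916], [-0.1145, 0.0464, -0.065, 0, 0, -2.1], [-0.1257, 0.0506, -0.065, 0, 0, -2.283], [-0.1369, 0.0549, -0.065, 0, 0, -2.466], [-0.1482, 0.0591, -0.065, 0, 0, -2.649], [-0.1482, 0.0591, -0.065, 0, 0, -2.833], [-0.1482, 0.0591, -0.065, 0, 0, -3.016]]
```

move_arm(
  moves=[
    [[0.004,0,0,0,0,0],[0.009,0,0,0,0,0],[0.009,0,-0.03,0,0,0],[0.009,0,-0.06,0,0,-0.084],[-0.002,0.004,-0.065,0,0,-0.267],[-0.013,0.008,-0.065,0,0,-0.45],[-0.025,0.013,-0.065,0,0,-0.634],[-0.036,0.017,-0.065,0,0,-0.817],[-0.047,0.021,-0.065,0,0,-1.0],[-0.058,0.025,-0.065,0,0,-1.183],[-0.07,0.03,-0.065,0,0,-1.367],[-0.081,0.034,-0.065,0,0,-1.55],[-0.092,0.038,-0.065,0,0,-1.733],[-0.103,0.042,-0.065,0,0,-1.916],[-0.114,0.046,-0.065,0,0,-2.1],[-0.126,0.051,-0.065,0,0,-2.283],[-0.137,0.055,-0.065,0,0,-2.466],[-0.148,0.059,-0.065,0,0,-2.649],[-0.148,0.059,-0.065,0,0,-2.833],[-0.148,0.059,-0.065,0,0,-3.016]],
  ],
)

```text
clock: 37.83
eef_pos: [493.6, 111.4, 140.6]
tool_rot: [-3.141, -0.0, -2.944]
force: [-0.0, 0.5, -0.0]
width: 26.5
```

move_arm(
  moves=[
    [[0,0,0,0,0,0],[0,0,0,0,0,0]],
  ],
)

```text
clock: 38.08
eef_pos: [493.7, 111.9, 140.4]
tool_rot: [-3.141, -0.0, -2.953]
force: [0.2, -0.3, -0.1]
width: 26.4
```

```bash
python3 - <<'E'
from h import *
s=ctrl.read_state();print(s["eef_pos"],np.degrees(s["tool_rot"][2]),s["qpos"],s["force"])
c=cam("wrist"); cv2.imwrite("pics/wrist11.png",c["im"])
import pickle; pickle.dump(c,open("w11.pkl","wb"))
print(proj(c,(488.8,142.4,67)),proj(c,(494.7,113,84)),proj(c,(494.7,113,101)))
E
```

```text
[493.68908645 111.85867507 140.42033644] -169.18760815593174 [ 0.4228014   0.85053265 -1.17258184  1.98518789  0.95888234  1.00969023
  2.10118354] [ 0.18879871 -0.33387598 -0.07612495]
[271.92343273 270.84870824] [271.16971644 234.54083525] [270.9578973  245.53006857]
```

View pics/wrist11.png

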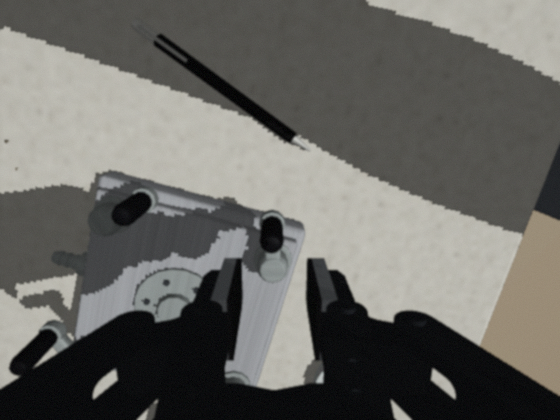

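move_arm(
  moves=[
    [[0,0,0.03,0,0,0],[0,0,0.055,0,0,0],[0,0,0.065,0,0,0],[0,0,0.065,0,0,0]],
  ],
)

```text
clock: 38.62
eef_pos: [493.5, 112.0, 75.3]
tool_rot: [-3.142, -0.001, -2.951]
force: [-0.3, 0.0, -0.0]
width: 26.5
```

```bash
python3 - <<'E'
from h import *
import pickle
c=pickle.load(open("w11.pkl","rb"));print(onz(c,(273,267),67),onz(c,(272,232),84))
H=(488.8,141.7)
status(H)
s=ctrl.read_state();e=s["eef_pos"];print(e)
cur=(e[0],e[1],75,190.8)
T=[]
for th in range(275,168,-7):
    a=np.radians(th);T.append((H[0]+30*np.cos(a),H[1]+30*np.sin(a),75,th-90))
print(len(T),T[-1]);rows(cur,T)
E
```

```text
[488.62540283 139.71236982  67.        ] [494.52234079 111.4389869   84.        ]
clk 38.62 th -80.9 rad 30.0 z 75.3 yaw -169.1 Ft 0.30 Fr -0.08 Fz -0.02 w 26.5 q7 2.00
[493.53817564 112.04160595  75.25332507]
16 (np.float64(459.2557674096338), np.float64(146.90944533000788), 75, 80)
[[0.0021, 0.0002, -0.0, 0, 0, 0.101], [0.0057, 0.0008, -0.0, 0, 0, 0.223], [0.0093, 0.0018, -0.0, 0, 0, 0.346], [0.0126, 0.0032, -0.0, 0, 0, 0.468], [0.0158, 0.0051, -0.0, 0, 0, 0.59], [0.0187, 0.0073, -0.0, 0, 0, 0.712], [0.0213, 0.0099, -0.0, 0, 0, 0.834], [0.0236, 0.0127, -0.0, 0, 0, 0.956], [0.0255, 0.0158, -0.0, 0, 0, 1.079], [0.0271, 0.0192, -0.0, 0, 0, 1.201], [0.0282, 0.0227, -0.0, 0, 0, 1.323], [0.0289, 0.0263, -0.0, 0, 0, 1.445], [0.0291, 0.0299, -0.0, 0, 0, 1.567], [0.0289, 0.0336, -0.0, 0, 0, 1.689], [0.0282, 0.0372, -0.0, 0, 0, 1.812], [0.0271, 0.0407, -0.0, 0, 0, 1.934]]
```

move_arm(
  moves=[
    [[0.002,0,0,0,0,0.101],[0.0055,0.001,0,0,0,0.223],[0.0095,0.002,0,0,0,0.346],[0.0125,0.003,0,0,0,0.468],[0.016,0.005,0,0,0,0.59],[0.0185,0.0075,0,0,0,0.712],[0.0215,0.01,0,0,0,0.834],[0.0235,0.0125,0,0,0,0.956],[0.0255,0.016,0,0,0,1.079],[0.027,0.019,0,0,0,1.201],[0.028,0.0225,0,0,0,1.323],[0.029,0.0265,0,0,0,1.445],[0.029,0.03,0,0,0,1.567],[0.029,0.0335,0,0,0,1.689],[0.028,0.037,0,0,0,1.812],[0.027,0.0405,0,0,0,1.934]],
  ],
)

```text
clock: 40.62
eef_pos: [459.4, 145.6, 76.0]
tool_rot: [3.141, 0.002, 1.394]
force: [-0.1, -1.8, -2.0]
width: 26.4
```

```bash
python3 - <<'E'
from h import *
H=(488.8,141.7)
status(H)
c=cam("wrist"); cv2.imwrite("pics/wrist12.png",c["im"])
E
```

```text
clk 40.62 th 172.4 rad 29.7 z 76.0 yaw 79.9 Ft -1.76 Fr -0.14 Fz -2.03 w 26.4 q7 0.21
```

View pics/wrist12.png

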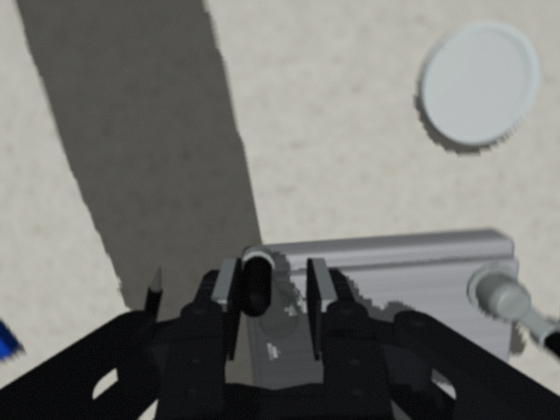

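move_arm(
  moves=[
    [[0.002,0,0,0,0,0.07],[0.004,0.0005,0,0,0,0.14],[0.006,0.0005,0,0,0,0.209],[0.0085,0.001,0,0,0,0.279],[0.01,0.0015,0,0,0,0.332],[0.011,0.002,0,0,0,0.384]],
  ],
)

```text
clock: 41.42
eef_pos: [462.7, 156.6, 75.8]
tool_rot: [-3.142, 0.001, 1.015]
force: [-2.6, -1.4, -2.2]
width: 26.4
```

move_arm(
  moves=[
    [[0.0016,0,0,0,0,0.052],[0.0031,0.0002,0,0,0,0.105]],
  ],
)

```text
clock: 41.68
eef_pos: [464.4, 159.0, 75.7]
tool_rot: [-3.141, 0.001, 0.91]
force: [-1.2, -1.0, -1.9]
width: 26.3
```

move_arm(
  moves=[
    [[0.0016,0,0,0,0,0.052],[0.0031,0.0002,0,0,0,0.105]],
  ],
)

```text
clock: 41.92
eef_pos: [466.3, 161.4, 75.7]
tool_rot: [-3.141, 0.002, 0.805]
force: [-2.2, -0.3, -2.2]
width: 26.5
```

```bash
python3 - <<'E'
from h import *
H=(488.8,141.7)
status(H)
E
```

```text
clk 41.92 th 138.8 rad 30.0 z 75.7 yaw 46.1 Ft -1.63 Fr 1.44 Fz -2.17 w 26.5 q7 -0.24
```

move_arm(
  moves=[
    [[0.0016,0,0,0,0,0.052],[0.0031,0.0002,0,0,0,0.105]],
  ],
)

```text
clock: 42.18
eef_pos: [468.9, 163.9, 75.5]
tool_rot: [-3.141, 0.001, 0.699]
force: [-2.5, -1.3, -2.9]
width: 26.8
```

move_arm(
  moves=[
    [[0.0016,0,0,0,0,0.052],[0.0031,0.0002,0,0,0,0.105]],
  ],
)

```text
clock: 42.42
eef_pos: [471.7, 165.9, 75.4]
tool_rot: [-3.141, 0.0, 0.592]
force: [-1.2, -1.0, -2.4]
width: 26.7
```

move_arm(
  moves=[
    [[0.0016,0,0,0,0,0.052],[0.0031,0.0002,0,0,0,0.105]],
  ],
)

```text
clock: 42.68
eef_pos: [473.8, 166.8, 75.2]
tool_rot: [3.141, 0.002, 0.487]
force: [-4.6, -2.5, -0.8]
width: 26.4
```

```bash
python3 - <<'E'
from h import *
H=(488.8,141.7)
status(H)
E
```

```text
clk 42.67 th 120.8 rad 29.3 z 75.2 yaw 27.9 Ft -5.19 Fr 0.19 Fz -0.78 w 26.4 q7 -0.47
```

move_arm(
  moves=[
    [[0.0014,0,0,0,0,0.04]],
  ],
)

```text
clock: 42.8
eef_pos: [474.1, 166.9, 75.1]
tool_rot: [3.141, 0.004, 0.447]
force: [-7.4, -3.1, 1.9]
width: 26.3
```

```bash
python3 - <<'E'
from h import *
H=(488.8,141.7)
status(H)
E
```

```text
clk 42.80 th 120.1 rad 29.2 z 75.1 yaw 25.6 Ft -7.98 Fr 1.05 Fz 1.87 w 26.3 q7 -0.49
```

move_arm(
  moves=[
    [[-0.004,0,0,0,0,0],[-0.008,0,0,0,0,0],[-0.008,0,-0.03,0,0,0],[-0.008,0,-0.07,0,0,0],[-0.008,0,-0.12,0,0,0.1],[0.01,0,-0.17,0,0,0.2],[0.05,0,-0.2,0,0,0.35],[0.05,-0.03,-0.2,0,0,0.45],[0.05,-0.03,-0.2,0,0,0.45],[0.05,-0.03,-0.2,0,0,0.45]],
  ],
)

```text
clock: 44.05
eef_pos: [508.1, 216.4, 275.4]
tool_rot: [3.141, -0.001, 0.001]
force: [-0.0, -0.6, -0.3]
width: 26.4
```

```bash
python3 - <<'E'
from h import *
s=ctrl.read_state();print(s["eef_pos"],s["force"])
c=cam("wrist"); cv2.imwrite("pics/wrist13.png",c["im"])
import pickle; pickle.dump(c,open("w13.pkl","wb"))
c=cam("top"); cv2.imwrite("pics/top13.png",cv2.resize(c["im"][130:330,120:360],None,fx=3,fy=3))
E
```

```text
[508.14493443 216.4360378  275.35583186] [-0.04299541 -0.62965338 -0.32317107]
```

View pics/wrist13.png

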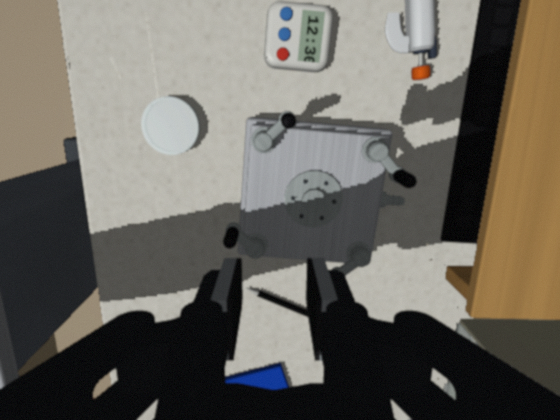

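```bash
python3 - <<'E'
from h import *
import pickle
c=pickle.load(open("w13.pkl","rb"))
cv2.imwrite("pics/z13.png",cv2.resize(c["im"][95:285,190:430],None,fx=3.2,fy=3.1,interpolation=cv2.INTER_CUBIC))
for n,h,k in [("NR",(256,245),(232,237)),("NL",(264,138),(288,121)),("FL",(377,151),(404,179)),("FR",(359,256),(335,268))]:
    a=onz(c,h,61.5);b=onz(c,k,78.5);d=b-a;print(n,a.round(1),b.round(1),np.hypot(*d[:2]).round(1),np.degrees(np.arctan2(d[1],d[0])).round(1))
E
```

```text
NR [489.9 148.4  61.5] [467.9 163.1  78.5] 26.5 146.1
NL [498.8 255.   61.5] [520.4 271.2  78.5] 27.0 36.9
FL [605.1 242.9  61.5] [627.1 219.5  78.5] 32.1 -46.8
FR [594.9 136.4  61.5] [567.9 130.9  78.5] 27.5 -168.4
```

View pics/z13.png

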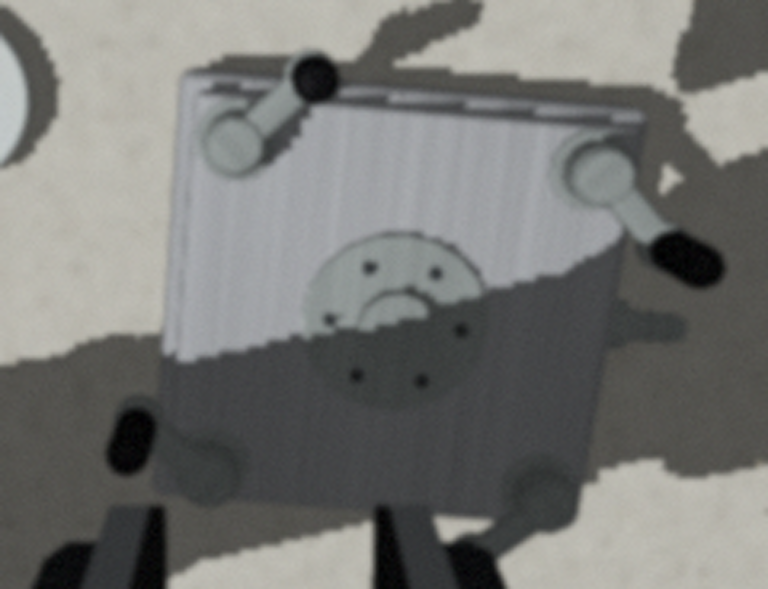

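View pics/top13.png

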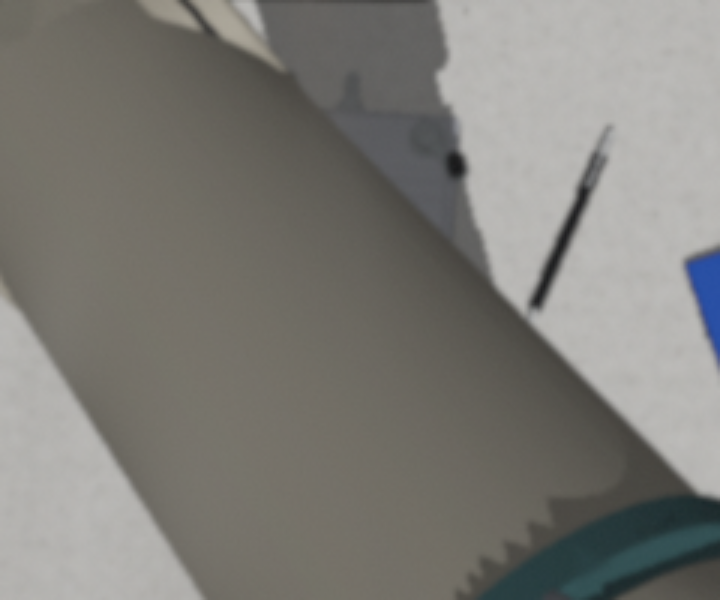

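```bash
python3 - <<'E'
from h import *
c=cam("wrist")
for n in ["petri","timer","pen"]:
    r=models.place_of("wrist",n)
    if r: print(n,onz(c,r[0]["uv"],0).round(),r[0]["score"])
print(ctrl.read_state()["clock"],ctrl.read_state()["force"])
print(job.finish_job())
E
```

```text
petri [401. 265.   0.] 0.82
timer [531. 351.   0.] 0.72
pen [542.  37.   0.] 0.69
44.35 [0.09101676 1.0260518  1.32267465]
the job is handed in; nothing more can be done
None
```

I tightened all four crank nuts until they came up firm, in cross order: far right, near left, far left, near right. I then handed the job in at 44.4 s, with the gripper about 200 mm clear of everything.

| Nut | Turned (estimate) | Knob force when I stopped |
|---|---|---|
| Far right | about 202° | about 6 N |
| Near left | about 193° | about 8 N |
| Far left | about 196° | about 10 N |
| Near right | about 148° | about 8 N |

- **Firmness:** turning took about 2–3 N, and each nut showed a clear rise in force before I stopped. That puts each nut roughly 3–6° past first contact, with the far left the furthest at about 6°. I did not push the far right nut again after tightening the other three.
- **Knob positions:** in the last wrist picture, the near right knob stood within 1–2 mm of where I left it. The near left and far left knobs were at about the expected angles. The far right knob was mostly hidden by a finger; its arm pointed roughly the expected way.
- **Hub reading that disagreed:** in that picture my pick of the near right hub was off by about 7 mm. It lay in shadow, so I relied on the knob position and the force instead.
- **Not checked:** I did not measure the plate's height or level directly.
- **Bystanders:** petri dish, timer and pen were where they started, within about 5 mm. That is as close as the picture measurements allow.

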